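Load the ice crusher with the scoop and shift its lever through the gate

ROBOT

A 7-joint arm with a two-finger parallel gripper is mounted at the origin on the work surface. World frame = base frame: x ahead of the robot, y to its left, z up, the work surface at z = 0. Lengths are in m, angles in rad, forces in N, time in s.
With the tool pointing down it reaches from about 0.425 to 0.925 m from the base axis. Payload 6.8 kg.
Tool frame: the origin (TCP) lies at the centre of the arm's flange, where the gripper is bolted on; the fingertips stand 173 mm ahead of it and the grasp point (between the pads) lies 155 mm ahead of it (r.hold_point_z is the distance from the TCP to the grasp point, in m); z points along the fingers, x is the direction in which the jaws open and shut, and the axes are right-handed (so a half turn about z gives the same grasp; the last joint's range is limited). The gripper opens to 85 mm and grips with 20 to 120 N. Pads are 22 mm wide; open, the fingers measure 114 mm over their backs; the gripper's body (76 mm by 85 mm) begins 54 mm behind the grasp point. The pads swing forward as they close: fully open they stand 13 mm farther back than shut.
Start: joints at [-1.209, 0.477, 0.022, 1.555, -0.011, 1.109, -0.083], TCP at [0.306, 0.602, 0.405] pointing down, gripper open.
Joint ranges: [-2.96, 2.96], [-0.34, 2.1], [-1.41, 1.46], [0.24, 2.44], [-1.37, 4.51], [0.17, 1.92], [-2.96, 2.96]. Speed limits (rad/s): [2.39, 2.39, 3.14, 3.14, 3.14, 3.14, 3.14].

INTERFACE

Orientations are given as a rotation vector (axis times angle).
In Python, from bench import r gives the robot as it stands.
- The arm moves only by the tool apply_moves, never from a script. Its arguments are lists of equal length, an entry for each row: "dp": the shift along the tool's x, y, z scaled (see below), a list of three; "twist": the turn, a rotation vector about the tool's x, y, z scaled (see below), a list of three; "jaw": the closure in counts, from 0 (fully open) to 255 (shut). In form: {"dp": [[x, y, z], ...], "twist": [[rx, ry, rz], ...], "jaw": [jaw, ...]}. A call has 1 to 20 rows; each row shifts and turns the pose as measured when the row begins, along the tool's axes as they then stand; what a row does not reach is not made up. The controller multiplies each number of a shift by 12 cm and each number of a turn by 120 degrees. A row lasts 1/10 s, in which the tool goes at most 50 mm and 8.59 degrees, less where a joint would pass 70% of its speed; a pose out of reach is approached as far as the arm can. A call with a number of a shift or a turn outside -1 to 1 is refused whole. A call with a gripper value outside its range is refused whole. The fingers move at their own pace and stop on an object; "grip_force" is the grip in N (left out, the last holds). Time passes only in rows, so rows that do not move let the fingers close. It gives the time, the measured TCP pose, the force and the opening at its end, in the units of the state.
- r.get_obs(): the state, without advancing time (a new reading comes with each control period).
- r.grab_frame(name): name is "side" or "top"; returns a dict with "color" (400x640x3 uint8, red, green, blue), "z_map" (400x640 float32, m along the optical axis (not along the pixel's ray), 0 where there is no reading), "intrinsics" (3x3 intrinsics, pixels), "R" (3x3) and "t" (3): a world point X has camera coordinates R X + t. Camera axes: x right, y down, z forward; pixel columns grow to the right and rows downward; lengths in m; the calibration is good to about 2 mm. A picture is of the moment at which its call begins.
- r.hand_in(): hands the job in, once; it reports no verdict.
The state is a dict: "clock": time; "joints": joint angles; "qvel": joint speeds; "tau": joint torques, N m; "tcp_pos": TCP position; "orientation": TCP orientation; "contact_force": force on the tool from outside, world axes, zero at the start; "moment": the same for the moment, N m; "grip_width": finger opening in m.
Only numpy, scipy, OpenCV 4.12 (cv2) and the standard library are available. Lean on these libraries where they do the work, as an engineer would, in place of code of your own. Each camera call takes 0.05 s, during which the arm holds its last target.

TASK

Take the scoop from the green mat, scoop up ice from the black pan and tip at least three pieces into the crusher's hopper, without touching the ice with the fingers. Put the scoop back on the green mat, right way up, and only then guide the crusher's red-knobbed lever through its zigzag gate from OFF (red dot) all the way to the far end of the last slot (green dot) and let go. Do not knock over anything standing on the counter.

Things in the scene. Friction and masses are not known exactly. Their poses are not given: they have to be found in the camera images.
- crusher: Fixed white ice crusher, 270 (x) by 170 mm (y), on the robot's left or right. Origin: centre of its underside, on the counter; x points from its front (lever deck, towards the robot) to its back (hopper), y left, z up. The deck is an aluminium gate plate, top 100 mm above the counter, x -134 to -6 mm. The clear hopper behind has a black rim 186 mm above the counter.
- hopper (a point): Centre of the hopper's floor, 110 mm above the counter, axes as the crusher's. The hopper is an open box, inside 130 mm along x and 160 mm along y, walls 5 mm thick and rising 76 mm above this point.
- gate (a point): Point 145 mm above the counter over the gate's middle, axes as the crusher's. The slot in the plate is a serpentine. Relative to this point (x, y in mm) the knob's centre must go: OFF end (-19, -40), beside the red dot; (19, -40); (20, 0); (-20, 0); (-19, 40); CRUSH end (19, 40), beside the green dot. All legs are straight; play at the knob is about 3 mm each way.
- slot_crush (a point): Where the knob's centre is at the CRUSH end, the far end of the last slot, 143 mm above the counter, axes as the crusher's. The hopper's front wall is 61 mm behind it: best grip the knob with the fingers to its left and right (closing along the crusher's y).
- knob (a point): Centre of the red ball knob, 32 mm across, on the lever's 9 mm steel stem. The lever tilts, at most 17 degrees, about a pivot 150 mm below the knob at counter height; the knob is 143 mm (outer legs) to 149 mm (middle) up. It needs about 1 N, stays where left, no spring or notches. It starts in the OFF leg, between the OFF end and about the leg's middle.
- pan: Fixed black ice pan, open box 258 mm (its x) by 108 mm (its y) by 44 mm high, walls and floor 4 mm thick, so 250 by 100 mm inside. Origin: centre of its underside; x points away from the robot. At the start the ice stands in its far (+x) half; the near half is empty. It stands on the side of the mat opposite the crusher.
- mat: Fixed green mat, 240 mm (its x) by 140 mm (its y), 5 mm thick; origin: centre of its underside. The scoop starts on it.
- scoop: Loose aluminium scoop, 120 to 210 g. Origin: centre of its tray's underside; x points to its open lip, z up. Tray 100 (x) by 92 mm (y), floor 2.5 mm thick, lip at x = 50; sides 40 mm high, back wall 46 mm high at x = -50, from which a riser leads to a straight level blue handle, x -180 to -65, 24 mm wide (y), 18 mm thick, centre line at z = 100 mm: grip it across its width near x = -115.
- ice1: Loose pale-blue ice barrel, 27 mm in diameter, 28 mm high, edges bevelled 5 mm, 15 g, very slippery (friction about 0.08). Origin: its centre. It starts upright in the far half of the pan; the five stand in rows of two, two and one, the far row's centres 22 mm from the pan's end wall.
- ice2: Loose pale-blue ice barrel, 27 mm in diameter, 28 mm high, edges bevelled 5 mm, 15 g, very slippery (friction about 0.08). Origin: its centre. It starts upright in the far half of the pan; the five stand in rows of two, two and one, the far row's centres 22 mm from the pan's end wall.
- ice3: Loose pale-blue ice barrel, 27 mm in diameter, 28 mm high, edges bevelled 5 mm, 15 g, very slippery (friction about 0.08). Origin: its centre. It starts upright in the far half of the pan; the five stand in rows of two, two and one, the far row's centres 22 mm from the pan's end wall.
- ice4: Loose pale-blue ice barrel, 27 mm in diameter, 28 mm high, edges bevelled 5 mm, 15 g, very slippery (friction about 0.08). Origin: its centre. It starts upright in the far half of the pan; the five stand in rows of two, two and one, the far row's centres 22 mm from the pan's end wall.
- ice5: Loose pale-blue ice barrel, 27 mm in diameter, 28 mm high, edges bevelled 5 mm, 15 g, very slippery (friction about 0.08). Origin: its centre. It starts upright in the far half of the pan; the five stand in rows of two, two and one, the far row's centres 22 mm from the pan's end wall.
- syrup: Bystander: amber bottle, 64 mm in diameter, 190 mm tall, origin under its centre.
- jar: Bystander: glass jar with red lid, 72 mm in diameter, 100 mm tall, origin under its centre.
- shaker: Bystander: steel shaker, 86 mm in diameter, 175 mm tall, origin under its centre.
- can: Bystander: yellow can, 74 mm in diameter, 110 mm tall, origin under its centre.

How it is judged:
By the outcome, as a careful person would: the job done as asked, in the order asked, and still so for the second after the job is handed in, with the robot touching nothing.
It also fails if it takes over 72 s, if anything falls off the work surface, if the arm or the gripper's body presses on something with over 40 N, if the wrist force passes 120 N, or if a joint passes its speed limit or range.

## Working session

There is one attempt and no reset: what is moved stays moved. The work goes in short steps, Python scripts to look and compute and a tool call to move; the robot and the scene stay as the last step left them, time stands still between calls to the robot, and variables do not carry over. Pictures are saved under pics/ and viewed, and the job is handed in when it is done.

Besides the shell and the picture viewer there is one more tool, called after "Call:" by a JSON object that holds its "api" and its "payload", one argument or row to a line. apply_moves: Moves the arm, as the interface text tells. Shifts and turns lie within -1 to 1; 1 stands for 12 cm of shift or 120 degrees of turn. Its arguments: {"type":"object","properties":{"dp":{"type":"array"},"twist":{"type":"array"},"jaw":{"type":"array"},"grip_force":{"type":"number"}},"required":["dp","twist","jaw"]}

```bash
mkdir -p pics; ls; python3 - <<'E'
from bench import r
import cv2,numpy as np
o=r.get_obs();print(o)
for n in("top","side"):
    f=r.grab_frame(n);cv2.imwrite(f"pics/{n}0.png",f["color"][...,::-1]);np.savez(f"pics/{n}0.npz",**f)
    print(n,f["intrinsics"],f["R"],f["t"])
E
```

```text
pics
{'clock': 0.0, 'joints': array([-1.20905686,  0.47781253,  0.02237697,  1.55651212, -0.01149855,
        1.10932494, -0.08311596]), 'qvel': array([ 0.00100122, -0.0014156 , -0.00169199, -0.00106459,  0.00060088,
        0.00059752, -0.00061124]), 'tau': array([ 1.11934041e-04, -5.96461165e+01,  1.60801973e+00, -2.81199038e+01,
        1.24711587e-02,  9.51997878e-03, -9.81219159e-06]), 'tcp_pos': array([0.30547846, 0.60158377, 0.4036922 ]), 'orientation': array([ 2.67654538e+00,  1.64271583e+00, -2.43710845e-03]), 'contact_force': array([-0.10322279,  0.24599915, -0.5051211 ]), 'moment': array([-0.03694206,  0.00691226,  0.05048869]), 'grip_width': 0.08492445689741358}
top [[493.49234645   0.         318.15806502]
 [  0.         493.49234645 194.16902915]
 [  0.           0.           1.        ]] [[ 0.00187556 -0.99991501  0.01290192]
 [-0.98628533 -0.00397901 -0.16500128]
 [ 0.16503859 -0.01241551 -0.98620896]] [-0.0104079   0.62736959  1.54568284]
side [[419.60038748   0.         317.71504842]
 [  0.         419.60038748 204.60866727]
 [  0.           0.           1.        ]] [[ 0.90883799 -0.41708469  0.00734039]
 [-0.28463381 -0.632896   -0.72001822]
 [ 0.30495428  0.65229059 -0.69391633]] [-0.53294286  0.27199426  1.19473517]
```

View pics/top0.png

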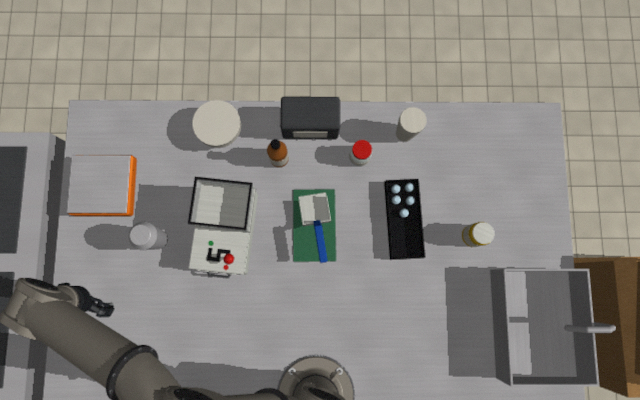

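View pics/side0.png

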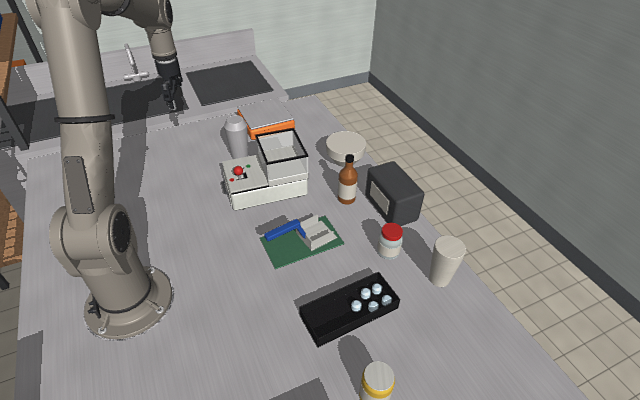

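The top picture shows the crusher at about (220,230), mat and scoop at (315,225), pan at (405,218), and ice around (400,198). I'll enlarge these.

```bash
cat > h.py <<'E'
import numpy as np,cv2
def load(n):
    return dict(np.load(f"pics/{n}.npz"))
def px(f,u,v,z=None):
    "world point of pixel; z given -> intersect plane, else depth"
    K,R,t=f["intrinsics"],f["R"],f["t"]
    d=np.linalg.inv(K)@[u,v,1.]
    if z is None:
        p=np.median(f["z_map"][int(v+.5)-0:int(v+.5)+1,int(u+.5):int(u+.5)+1])*d
        return R.T@(p-t)
    C=-R.T@t; D=R.T@d
    return C+D*(z-C[2])/D[2]
def proj(f,X):
    c=f["R"]@np.asarray(X,float)+f["t"]; p=f["intrinsics"]@c; return p[:2]/p[2]
def cloud(f):
    K,R,t=f["intrinsics"],f["R"],f["t"]
    h,w=f["z_map"].shape; u,v=np.meshgrid(np.arange(w),np.arange(h))
    d=np.stack([(u-K[0,2])/K[0,0],(v-K[1,2])/K[1,1],np.ones_like(u)],-1)*f["z_map"][...,None]
    return (d-t)@R
def crop(f,u0,v0,u1,v1,s,name):
    c=f["color"][v0:v1,u0:u1,::-1]
    cv2.imwrite(f"pics/{name}.png",cv2.resize(c,None,fx=s,fy=s,interpolation=cv2.INTER_CUBIC))
E
python3 - <<'E'
from h import *
f=load("top0")
crop(f,180,165,280,290,5,"c_cr");crop(f,285,170,435,270,5,"c_ms")
C=cloud(f)
col=f["color"].astype(int)
R,G,B=col[...,0],col[...,1],col[...,2]
H,W=R.shape
uu,vv=np.meshgrid(np.arange(W),np.arange(H))
def fit(m,name):
    n,l,st,ce=cv2.connectedComponentsWithStats(m.astype(np.uint8))
    k=1+np.argmax(st[1:,4]);m=l==k
    P=C[m];print(name,m.sum(),"mean",P.mean(0).round(4),"zrange",np.percentile(P[:,2],[5,50,95]).round(4))
    return P
P=fit((B>G+50)&(B>R+60)&(uu>290)&(uu<345),"handle")
q=np.linalg.svd(P[:,:2]-P[:,:2].mean(0))[2][0];print("dir",q,np.degrees(np.arctan2(q[1],q[0])));s=(P[:,:2]-P[:,:2].mean(0))@q;print(s.min(),s.max())
P=fit((R>150)&(G<60)&(B<60)&(uu<260)&(uu>200),"knob");print(P)
P=fit((R>150)&(G<80)&(B<80)&(uu>340)&(uu<380),"jarlid")
P=fit((G>R+25)&(G>B+15)&(uu>285)&(uu<345),"mat")
print(cv2.minAreaRect((P[:,:2]).astype(np.float32)))
P=fit((R<45)&(G<45)&(B<45)&(uu>380)&(uu<430)&(vv>175)&(vv<265),"pan")
m=P[:,2]>0.03; print(cv2.minAreaRect((P[:,:2]).astype(np.float32)), cv2.minAreaRect((P[m][:,:2]).astype(np.float32)))
E
```

```text
handle 260 mean [ 0.4643 -0.0156  0.12  ] zrange [0.1089 0.1142 0.1207]
dir [-0.98945873 -0.14481511] -171.67342730248197
-0.05865856748117329 0.09564506106118383
knob 40 mean [0.4158 0.2534 0.158 ] zrange [0.1505 0.1577 0.163 ]
[[0.42660089 0.25302607 0.15633961]
 [0.42660289 0.25005687 0.15646061]
 [0.42379121 0.25940828 0.15290726]
 [0.42340815 0.25486172 0.16248214]
 [0.42340003 0.25186442 0.16285467]
 [0.42363749 0.24984575 0.15720201]
 [0.4237457  0.2472961  0.15472155]
 [0.42072819 0.26175935 0.15589877]
 [0.42046387 0.257634   0.1629005 ]
 [0.42064975 0.25546671 0.15828472]
 [0.42081548 0.25319526 0.15419004]
 [0.42079219 0.25011657 0.15497192]
 [0.42103488 0.24813941 0.14889364]
 [0.4175396  0.26047779 0.16287697]
 [0.41761523 0.25785891 0.16100755]
 [0.41755166 0.25460351 0.16292477]
 [0.4178952  0.25317236 0.15376968]
 [0.41774578 0.24953139 0.15802191]
 [0.41803878 0.24783302 0.15024395]
 [0.41462984 0.26041541 0.16268998]
 [0.41473404 0.25795341 0.15988972]
 [0.41475013 0.25505933 0.15962364]
 [0.41477987 0.25222834 0.15896547]
 [0.41487926 0.24971897 0.15630498]
 [0.414
[... 404 characters left out ...]
24728548 0.1519791 ]
 [0.40603814 0.25801954 0.15782856]
 [0.40589799 0.25423526 0.16292302]
 [0.40606922 0.25224185 0.15720964]
 [0.40610418 0.24945996 0.15622633]]
jarlid 264 mean [ 0.7622 -0.1454  0.1183] zrange [0.095  0.1012 0.1071]
mat 1654 mean [0.5119 0.0066 0.0134] zrange [-0.0006  0.0056  0.0119]
((0.5084638595581055, 0.004652149975299835), (0.289248526096344, 0.13815419375896454), 1.0882524251937866)
pan 2302 mean [ 0.5405 -0.2907  0.0191] zrange [-0.0011  0.006   0.0436]
((0.5285434126853943, -0.1607029289007187), (0.2622443437576294, 0.397806316614151), 10.393993377685547) ((0.5283988118171692, -0.16067171096801758), (0.2619711756706238, 0.39769279956817627), 10.393993377685547)
```

View pics/c_cr.png

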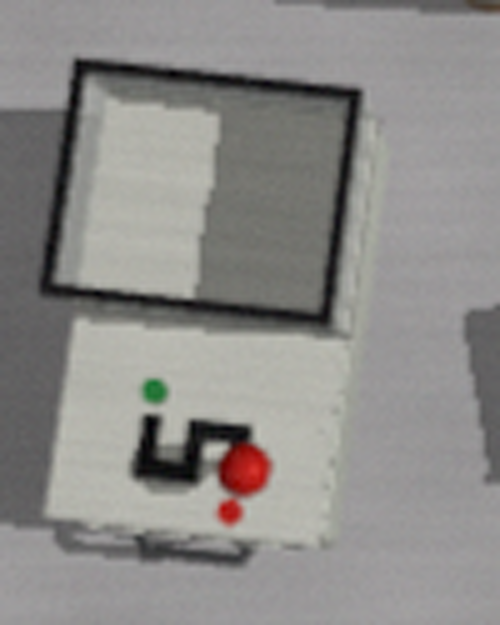

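View pics/c_ms.png

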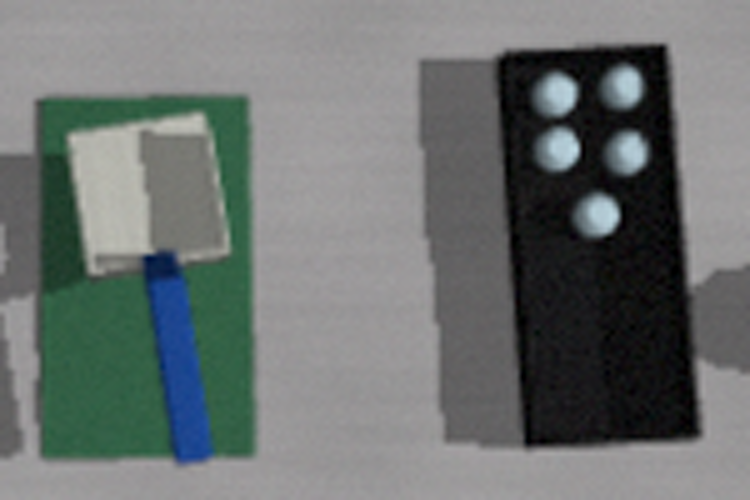

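```bash
cat > m.py <<'E'
from h import *
f=load("top0")
def cv(pts,u0,v0,z,s=5):
    return np.array([px(f,(U+.5)/s-.5+u0,(V+.5)/s-.5+v0,z) for U,V in pts])
def rect(name,A):  # order: far-left, far-right, near-right, near-left
    c=A.mean(0); d=(A[0]+A[1]-A[2]-A[3])/2; e=(A[0]+A[3]-A[1]-A[2])/2
    print(name,c.round(4),"len x",np.linalg.norm(d).round(4),"y",np.linalg.norm(e).round(4),"yaw",np.degrees(np.arctan2(d[1],d[0])).round(2),np.degrees(np.arctan2(-e[0],e[1])).round(2))
    return c
rect("hopper rim",cv([(78,60),(362,92),(330,325),(40,292)],180,165,.186))
rect("mat",cv([(38,97),(248,97),(255,456),(40,458)],285,170,.005))
rect("pan",cv([(500,52),(666,45),(700,436),(525,447)],285,170,.044))
A=cv([(68,133),(205,112)],285,170,.045);B=cv([(230,252),(92,275)],285,170,.051)
rect("tray",np.vstack([A,B]))
h=cv([(146,285),(182,280),(212,458),(178,464)],285,170,.114);rect("handle",h)
print("handle near end",h[2:].mean(0))
print("ice",cv([(555,94),(622,87),(557,149),(626,152),(596,214)],285,170,.030).round(4))
print("knob",cv([(245,469)],180,165,.145), "dots r,g",cv([(230,512),(155,391)],180,165,.1))
print("slot pts", cv([(240,440),(200,430),(195,470),(148,465),(152,415)],180,165,.1))
E
python3 m.py
python3 - <<'E'
from h import *
f=load("side0")
crop(f,215,120,315,215,6,"s_cr");crop(f,255,210,405,350,5,"s_ms")
E
```

```text
hopper rim [0.5779 0.282  0.186 ] len x 0.1395 y 0.1704 yaw -6.5 -6.31
mat [0.5335 0.0055 0.005 ] len x 0.2385 y 0.1402 yaw 0.91 0.45
pan [ 0.5514 -0.287   0.044 ] len x 0.256 y 0.1109 yaw 2.74 3.2
tray [0.5824 0.0036 0.048 ] len x 0.0943 y 0.09 yaw 9.85 9.38
handle [ 0.463  -0.0152  0.114 ] len x 0.1105 y 0.0217 yaw 9.95 9.05
handle near end [ 0.4085575  -0.02472788  0.114     ]
ice [[ 0.6514 -0.2641  0.03  ]
 [ 0.6563 -0.3085  0.03  ]
 [ 0.6147 -0.2646  0.03  ]
 [ 0.6129 -0.3099  0.03  ]
 [ 0.5718 -0.2891  0.03  ]]
knob [[0.41702685 0.2587306  0.145     ]] dots r,g [[0.39254115 0.27456026 0.1       ]
 [0.46619088 0.32307036 0.1       ]]
slot pts [[0.43631377 0.26986501 0.1       ]
 [0.44236214 0.29458784 0.1       ]
 [0.4179655  0.29679726 0.1       ]
 [0.42093906 0.32564183 0.1       ]
 [0.45146434 0.32435471 0.1       ]]
```

View pics/s_cr.png

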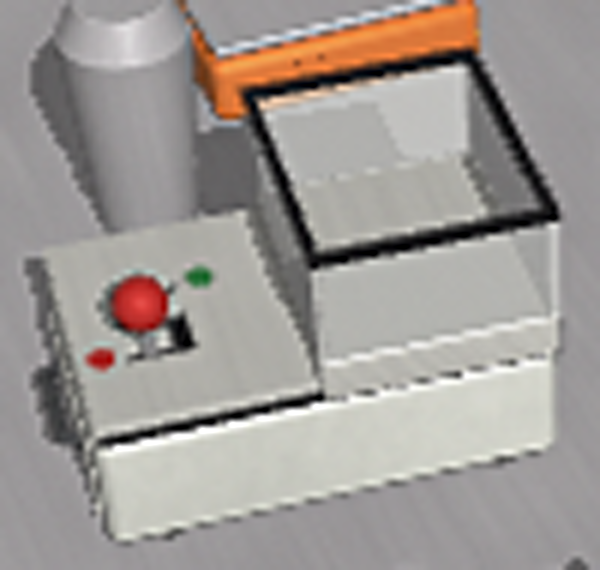

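View pics/s_ms.png

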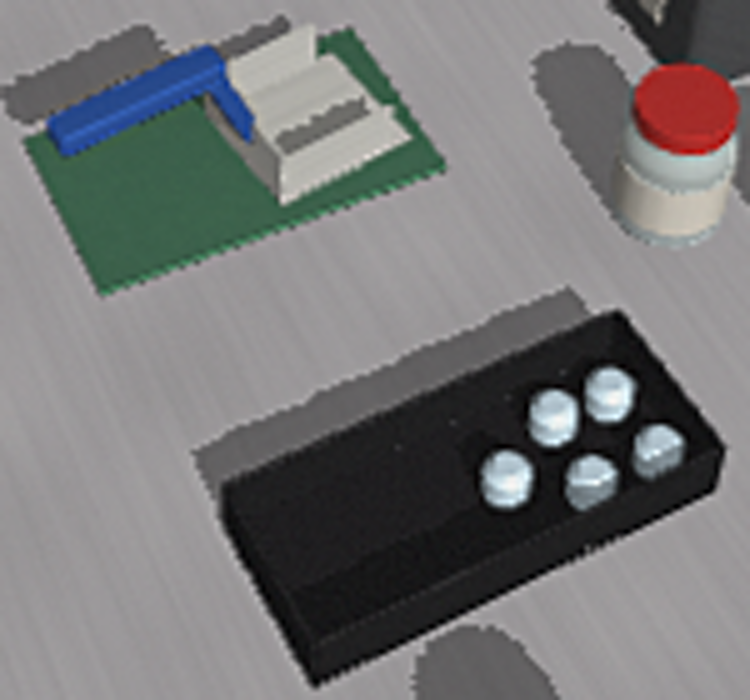

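```bash
cat > ov.py <<'E'
from h import *
def T(x,y,yaw):
    a=np.radians(yaw);c,s=np.cos(a),np.sin(a)
    return lambda P:(np.array(P,float)@np.array([[c,s,0],[-s,c,0],[0,0,1]]))+[x,y,0]
def box(x0,x1,y0,y1,z):return [(x0,y0,z),(x1,y0,z),(x1,y1,z),(x0,y1,z),(x0,y0,z)]
hop=T(.5779,.282,-6.4);pan=T(.5514,-.287,3.0);mat=T(.5335,.0055,.6);sc=T(.586,.0056,9.6)
gx=-.150
gate=[(gx+a*.001,b*.001,.145) for a,b in[(-19,-40),(19,-40),(20,0),(-20,0),(-19,40),(19,40)]]
L=[hop(box(-.07,.07,-.085,.085,.186)),hop(gate),pan(box(-.129,.129,-.054,.054,.044)),mat(box(-.12,.12,-.07,.07,.005)),
 sc(box(-.18,-.065,-.012,.012,.114)),sc(box(-.05,.05,-.046,.046,.0075)),hop(box(-.199,.07,-.085,.085,.0))]
for n,(a,b,c,d) in {"top0":(180,165,430,290),"side0":(215,120,405,350)}.items():
    f=load(n);s=3 if n=="top0" else 2.6
    im=cv2.resize(f["color"][b:d,a:c,::-1],None,fx=s,fy=s,interpolation=cv2.INTER_CUBIC)
    for i,l in enumerate(L):
        p=np.array([(proj(f,X)-[a,b]+.5)*s-.5 for X in l])
        cv2.polylines(im,[(p*16).round().astype(int)],False,[(0,0,255),(255,0,255),(0,255,255),(0,165,255),(0,255,0),(255,255,0),(255,0,0)][i],1,cv2.LINE_AA,4)
    cv2.imwrite(f"pics/ov_{n}.png",im)
f=load("top0")
for nm,u,v,z in[("shaker",147,237,.175),("syrup",275,146,.19),("jar",362,148,.1),("can",483,230,.11)]:print(nm,px(f,u,v,z).round(3))
E
python3 ov.py
```

```text
shaker [0.478 0.494 0.175]
syrup [0.75  0.123 0.19 ]
jar [ 0.769 -0.148  0.1  ]
can [ 0.507 -0.518  0.11 ]
```

View pics/ov_top0.png

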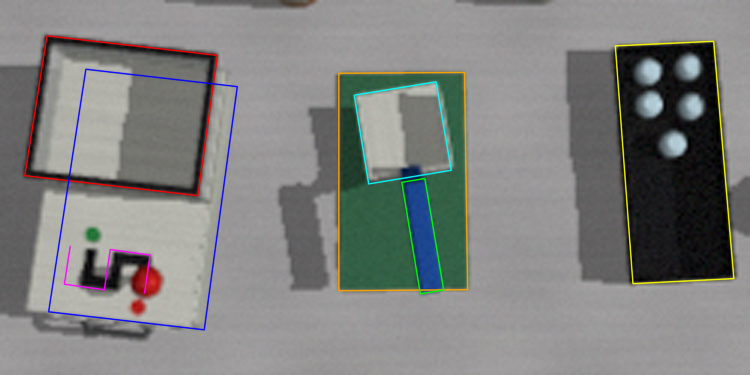

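View pics/ov_side0.png

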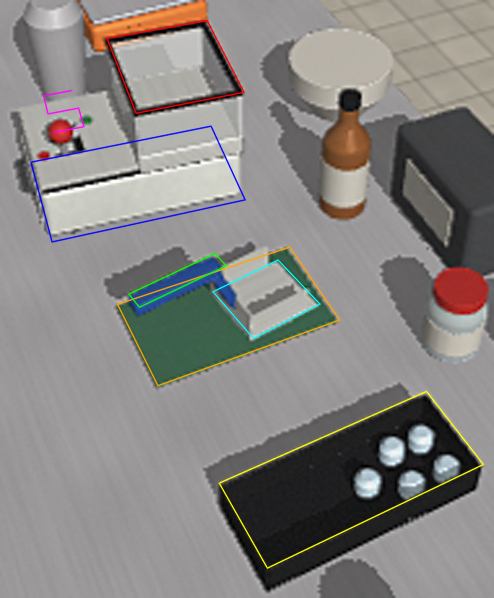

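```bash
python3 - <<'E'
from h import *
for n,(a,b,c,d) in {"side0":(255,210,320,260),"top0":(290,215,345,270)}.items():
    f=load(n);C=cloud(f);col=f["color"].astype(int);R,G,B=[col[...,i] for i in range(3)]
    m=np.zeros(R.shape,bool);m[b:d,a:c]=True
    m&=(B>G+50)&(B>R+60); P=C[m];Q=col[m]
    print(n,len(P))
    br=Q[:,2]
    t=br>np.percentile(br,60)
    print(np.percentile(br,[10,30,50,70,90]),np.percentile(P[t][:,2],[5,25,50,75,95]).round(4))
    P=P[(P[:,2]>.085)&(P[:,2]<.13)]
    q=P[:,:2]; print("mean",q.mean(0)); 
    v=np.linalg.svd(q-q.mean(0))[2][0]; v*=np.sign(v[0]);w=np.array([-v[1],v[0]])
    print(np.degrees(np.arctan2(v[1],v[0])),np.percentile((q-q.mean(0))@v,[0,1,99,100]),np.percentile((q-q.mean(0))@w,[1,99]))
    print(cv2.minAreaRect(q.astype(np.float32)))
E
```

```text
side0 345
[136. 139. 143. 150. 169.] [0.0784 0.1033 0.1096 0.1131 0.1154]
mean [ 0.46136952 -0.01974194]
8.657796675807301 [-0.05675782 -0.05526683  0.05512136  0.05899425] [-0.00966822  0.01394702]
((0.4622141420841217, -0.017956260591745377), (0.1157098263502121, 0.02491011843085289), 9.122593879699707)
top0 260
[123.9 140.  142.  144.  147. ] [0.1105 0.1129 0.1145 0.1165 0.1211]
mean [ 0.46467725 -0.01572526]
9.223198859112173 [-0.05515695 -0.05383684  0.05432924  0.05822594] [-0.0106879   0.01060026]
((0.4661817252635956, -0.015481710433959961), (0.11338243633508682, 0.021620146930217743), 9.356352806091309)
```

```bash
cat > go.py <<'E'
import numpy as np,sys
from scipy.spatial.transform import Rotation as Ro
from bench import r
def Rt(yaw,pitch=0,roll=0):
    "tool orientation: forward(yaw) = tool y, left = tool x; pitch + = nose down (about tool x), deg"
    a=np.radians(yaw);f=np.array([np.cos(a),np.sin(a),0]);l=np.array([-f[1],f[0],0])
    R=Ro.from_matrix(np.stack([l,f,[0,0,-1]],1))
    return R*Ro.from_euler("x",pitch,degrees=True)*Ro.from_euler("y",roll,degrees=True)
def state():
    o=r.get_obs();return o,np.array(o["tcp_pos"]),Ro.from_rotvec(o["orientation"])
def need(p,R):
    o,c,Rc=state()
    d=Rc.inv().apply(np.array(p)-c)/.12; tw=(Rc.inv()*R).as_rotvec()/np.radians(120)
    print("clk %.2f"%o["clock"],"tcp",c.round(4),"F",np.round(o["contact_force"],1),"M",np.round(o["moment"],2),"w %.4f"%o["grip_width"],"q",o["joints"].round(2))
    m=Rc.as_matrix();fy=m[:,1];print(" yaw %.2f pitch %.2f roll %.2f"%(np.degrees(np.arctan2(fy[1],fy[0])),np.degrees(np.arcsin(-fy[2])),np.degrees(np.arcsin(m[2,0]))))
    print(" need dp",d.round(3),"|mm|",(d*120).round(1),"twist",tw.round(4),"rows>=",round(max(np.linalg.norm(d)*120/50,np.degrees(np.linalg.norm(tw)*2.0944)/8.59),2))
    t=(np.array(p)-c)/.12; print(" world dp",t.round(3))
HP=.155
def hand(g,R): # TCP for grasp point g
    return np.array(g)-R.apply([0,0,HP])
E
python3 - <<'E'
from go import *
R=Rt(9.3);need([.471,-.0154,.36],R)
E
```

```text
clk 0.10 tcp [0.3055 0.6016 0.4038] F [-1.   0.3 -0.7] M [-0.01 -0.02 -0.02] w 0.0854 q [-1.21  0.48  0.02  1.56 -0.01  1.11 -0.08]
 yaw -26.92 pitch -0.01 roll -0.10
 need dp [-3.959  3.558  0.372] |mm| [-475.1  427.    44.7] twist [-2.000e-04  8.000e-04 -3.018e-01] rows>= 12.81
 world dp [ 1.379 -5.142 -0.365]
```

Call:
{"api": "apply_moves", "payload": {
  "dp": [
    [0, 0.15, 0],
    [0, 0.15, 0],
    [0, 0.15, 0],
    [0, 0.15, 0],
    [0, 0.15, 0]
  ],
  "twist": [
    [0, 0, -0.06],
    [0, 0, -0.06],
    [0, 0, -0.06],
    [0, 0, -0.06],
    [0, 0, -0.06]
  ],
  "jaw": [0, 0, 0, 0, 0],
  "grip_force": 120
}}

```text
clock: 0.6
tcp_pos: [0.39, 0.5836, 0.4007]
orientation: [2.003, 2.42, -0.013]
contact_force: [0.2, -1.3, 0.7]
grip_width: 0.0854
```

```bash
python3 - <<'E'
from go import *
R=Rt(9.3);need([.471,-.0154,.36],R)
E
```

```text
clk 0.60 tcp [0.39   0.5836 0.4007] F [ 0.2 -1.3  0.7] M [-0.03 -0.04 -0.04] w 0.0854 q [-1.    0.53 -0.1   1.48  0.05  1.14  0.65]
 yaw 10.79 pitch 0.35 roll -0.29
 need dp [-5.028 -0.269  0.367] |mm| [-603.3  -32.3   44. ] twist [-0.0029  0.0025  0.0124] rows>= 12.12
 world dp [ 0.675 -4.991 -0.339]
```

Call:
{"api": "apply_moves", "payload": {
  "dp": [
    [-0.39, -0.02, 0],
    [-0.39, -0.02, 0],
    [-0.39, -0.02, 0],
    [-0.39, -0.02, 0.03],
    [-0.39, -0.02, 0.03],
    [-0.39, -0.02, 0.03],
    [-0.39, -0.02, 0.03],
    [-0.39, -0.02, 0.04],
    [-0.39, -0.02, 0.04],
    [-0.39, -0.02, 0.04],
    [-0.39, -0.02, 0.04],
    [-0.39, -0.02, 0.04],
    [-0.3, -0.02, 0.04],
    [0, 0, 0]
  ],
  "twist": [
    [0, 0, 0.001],
    [0, 0, 0.001],
    [0, 0, 0.001],
    [0, 0, 0.001],
    [0, 0, 0.001],
    [0, 0, 0.001],
    [0, 0, 0.001],
    [0, 0, 0.001],
    [0, 0, 0.001],
    [0, 0, 0.001],
    [0, 0, 0.001],
    [0, 0, 0.001],
    [0, 0, 0.001],
    [0, 0, 0]
  ],
  "jaw": [0, 0, 0, 0, 0, 0, 0, 0, 0, 0, 0, 0, 0, 0]
}}

```text
clock: 2.0
tcp_pos: [0.4661, -0.0354, 0.3532]
orientation: [-2.036, -2.39, 0.022]
contact_force: [-0.7, -0.4, 0.1]
grip_width: 0.0854
```

```bash
python3 - <<'E'
from go import *
R=Rt(9.3);need([.471,-.0154,.257],R)
E
```

```text
clk 2.00 tcp [ 0.4661 -0.0354  0.3532] F [-0.7 -0.4  0.1] M [ 0.04  0.01 -0.01] w 0.0854 q [-0.21  0.2   0.17  2.1  -0.03  0.86  1.71]
 yaw 9.14 pitch 0.68 roll -0.45
 need dp [0.164 0.076 0.8  ] |mm| [19.7  9.2 96. ] twist [-0.0057  0.0037 -0.0013] rows>= 1.97
 world dp [ 0.041  0.166 -0.802]
```

Call:
{"api": "apply_moves", "payload": {
  "dp": [
    [0.164, 0.076, 0.1],
    [0, 0, 0.2],
    [0, 0, 0.2],
    [0, 0, 0.2],
    [0, 0, 0.1],
    [0, 0, 0]
  ],
  "twist": [
    [-0.0057, 0.0037, 0.001],
    [0, 0, 0],
    [0, 0, 0],
    [0, 0, 0],
    [0, 0, 0],
    [0, 0, 0]
  ],
  "jaw": [0, 0, 0, 0, 0, 0]
}}

```text
clock: 2.6
tcp_pos: [0.4721, -0.012, 0.2538]
orientation: [-2.041, -2.387, -0.004]
contact_force: [-0.0, 0.2, 0.2]
grip_width: 0.0854
```

```bash
python3 - <<'E'
from go import *
from h import *
R=Rt(9.3);need([.471,-.0154,.257],R)
for n in("top","side"):
    f=r.grab_frame(n);crop(f,*((265,150,365,270,5) if n=="top" else (240,130,360,260,5)),"a_"+n)
E
```

```text
clk 2.60 tcp [ 0.4721 -0.012   0.2538] F [-0.   0.2  0.2] M [-0.01  0.02  0.06] w 0.0854 q [-0.21  0.37  0.13  2.16 -0.08  0.61  1.7 ]
 yaw 8.94 pitch -0.09 roll 0.12
 need dp [-0.026 -0.014 -0.026] |mm| [-3.2 -1.6 -3.2] twist [ 0.0008 -0.001  -0.003 ] rows>= 0.1
 world dp [-0.009 -0.028  0.026]
```

View pics/a_side.png

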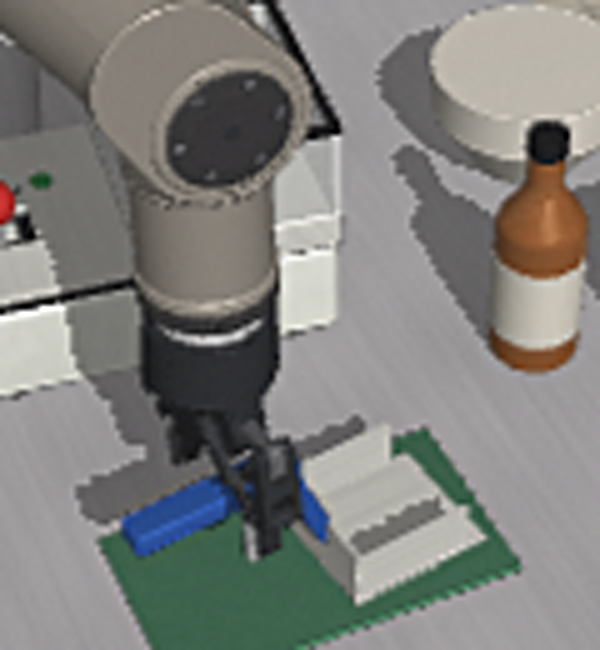

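The side view shows the open fingers straddling the blue handle near its middle, with pads at about (265,500). I'll trim the position and close.

Call:
{"api": "apply_moves", "payload": {
  "dp": [
    [-0.027, -0.014, -0.015],
    [0, 0, 0],
    [0, 0, 0],
    [0, 0, 0],
    [0, 0, 0],
    [0, 0, 0],
    [0, 0, 0],
    [0, 0, 0]
  ],
  "twist": [
    [0, 0, -0.003],
    [0, 0, 0],
    [0, 0, 0],
    [0, 0, 0],
    [0, 0, 0],
    [0, 0, 0],
    [0, 0, 0],
    [0, 0, 0]
  ],
  "jaw": [0, 255, 255, 255, 255, 255, 255, 255],
  "grip_force": 120
}}

```text
clock: 3.5
tcp_pos: [0.4729, -0.0156, 0.2609]
orientation: [2.03, 2.39, 0.015]
contact_force: [-0.3, -0.4, 0.8]
grip_width: 0.022
```

```bash
python3 - <<'E'
from go import *
R=Rt(9.3);need([.471,-.0154,.257],R)
E
```

```text
clk 3.50 tcp [ 0.4729 -0.0156  0.2609] F [-0.3 -0.4  0.8] M [ 0.03  0.1  -0.04] w 0.0220 q [-0.21  0.35  0.13  2.16 -0.08  0.62  1.71]
 yaw 9.31 pitch -0.64 roll 0.11
 need dp [ 0.004 -0.016  0.032] |mm| [ 0.5 -1.9  3.8] twist [ 0.0053 -0.0009  0.0001] rows>= 0.09
 world dp [-0.016  0.002 -0.032]
```

Call:
{"api": "apply_moves", "payload": {
  "dp": [
    [0, 0, -0.2],
    [0, 0, -0.3],
    [0, 0, -0.3],
    [-0.1, -0.02, -0.1],
    [-0.2, -0.07, 0],
    [-0.3, -0.07, 0],
    [-0.3, -0.07, 0],
    [-0.3, -0.07, 0],
    [-0.3, -0.07, 0],
    [-0.3, -0.07, 0],
    [-0.25, -0.07, 0],
    [-0.15, 0, 0],
    [0, 0, 0]
  ],
  "twist": [
    [0.003, 0, 0],
    [0, 0, 0],
    [0, 0, 0],
    [0, 0, 0.01],
    [0, 0, 0.01],
    [0, 0, 0.01],
    [0, 0, 0.01],
    [0, 0, 0.01],
    [0, 0, 0],
    [0, 0, 0],
    [0, 0, 0],
    [0, 0, 0],
    [0, 0, 0]
  ],
  "jaw": [255, 255, 255, 255, 255, 255, 255, 255, 255, 255, 255, 255, 255]
}}

```text
clock: 4.8
tcp_pos: [0.429, -0.2925, 0.3675]
orientation: [-2.148, -2.279, 0.009]
contact_force: [-0.8, 0.3, -2.3]
grip_width: 0.022
```

```bash
python3 - <<'E'
from go import *
R=Rt(3);need([.372,-.2964,.33],R)
E
```

```text
clk 4.80 tcp [ 0.429  -0.2925  0.3675] F [-0.8  0.3 -2.3] M [-0.02  0.15 -0.04] w 0.0220 q [ 0.18  0.27  0.35  1.98 -0.11  0.92  2.22]
 yaw 3.39 pitch 0.65 roll 0.19
 need dp [-0.005 -0.472  0.318] |mm| [ -0.6 -56.7  38.1] twist [-0.0055 -0.0016  0.0033] rows>= 1.37
 world dp [-0.475 -0.032 -0.312]
```

Call:
{"api": "apply_moves", "payload": {
  "dp": [
    [-0.005, -0.15, 0.1],
    [0, -0.17, 0.1],
    [0, -0.1, 0.1],
    [0, -0.05, 0],
    [0, 0, 0]
  ],
  "twist": [
    [-0.0055, -0.0016, 0.0033],
    [0, 0, 0],
    [0, 0, 0],
    [0, 0, 0],
    [0, 0, 0]
  ],
  "jaw": [255, 255, 255, 255, 255]
}}

```text
clock: 5.3
tcp_pos: [0.3707, -0.2928, 0.3289]
orientation: [-2.156, -2.278, 0.0]
contact_force: [0.8, 0.0, -1.5]
grip_width: 0.0221
```

```bash
cat > snap.py <<'E'
from go import *
from h import *
import sys
tag=sys.argv[1]
B={}
for n in("top","side"):
    f=r.grab_frame(n);np.savez(f"pics/{n}_{tag}.npz",**f);cv2.imwrite(f"pics/{n}_{tag}.png",f["color"][...,::-1])
E
python3 - <<'E'
from go import *
R=Rt(3);need([.372,-.2964,.33],R)
E
python3 snap.py b; python3 - <<'E'
from h import *
f=load("top_b");crop(f,370,160,450,300,4,"b_t");f=load("side_b");crop(f,250,180,410,340,4,"b_s")
a=cv2.imread("pics/b_t.png");b=cv2.imread("pics/b_s.png");h=max(a.shape[0],b.shape[0])
a=cv2.copyMakeBorder(a,0,h-a.shape[0],0,0,0);b=cv2.copyMakeBorder(b,0,h-b.shape[0],0,0,0)
c=np.hstack([a,b]);print(c.shape);cv2.imwrite("pics/b_c.png",cv2.resize(c,None,fx=.82,fy=.82) if c.shape[1]>800 or c.shape[0]>600 else c)
E
```

```text
clk 5.30 tcp [ 0.3707 -0.2928  0.3289] F [ 0.8  0.  -1.5] M [-0.06  0.14  0.  ] w 0.0221 q [ 0.23  0.25  0.36  2.12 -0.12  0.8   2.29]
 yaw 3.14 pitch 0.21 roll 0.22
 need dp [-0.031  0.009 -0.009] |mm| [-3.7  1.1 -1.1] twist [-0.0018 -0.0018  0.0012] rows>= 0.08
 world dp [ 0.011 -0.03   0.009]
(640, 960, 3)
```

View pics/b_c.png

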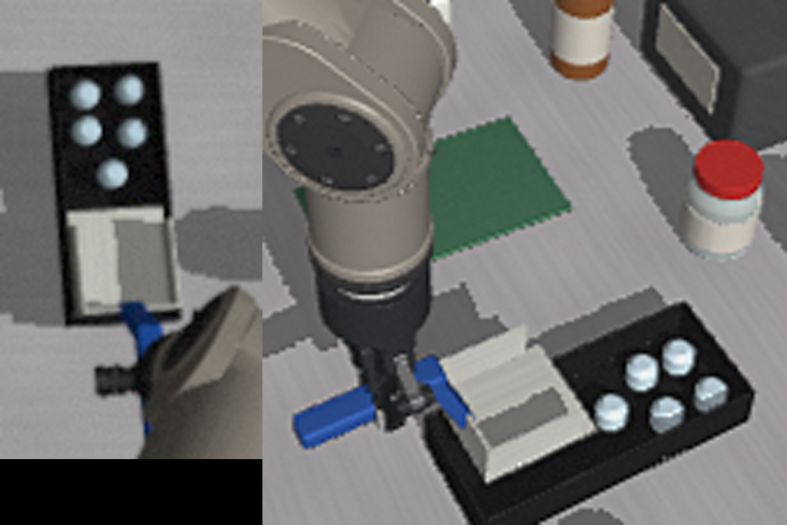

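```bash
cat > ov2.py <<'E'
from go import *
from h import *
import sys
def overlay(tag,polys,views,out):
    ims=[]
    for n,(a,b,c,d,s) in views.items():
        f=load(f"{n}_{tag}")
        im=cv2.resize(f["color"][b:d,a:c,::-1],None,fx=s,fy=s,interpolation=cv2.INTER_CUBIC)
        for l,colr in polys:
            p=np.array([(proj(f,X)-[a,b]+.5)*s-.5 for X in l])
            cv2.polylines(im,[(p*16).round().astype(int)],False,colr,1,cv2.LINE_AA,4)
        ims.append(im)
    h=max(i.shape[0] for i in ims)
    c=np.hstack([cv2.copyMakeBorder(i,0,h-i.shape[0],0,0,cv2.BORDER_CONSTANT) for i in ims])
    k=min(1,800/c.shape[1],600/c.shape[0])
    cv2.imwrite(f"pics/{out}.png",cv2.resize(c,None,fx=k,fy=k,interpolation=cv2.INTER_AREA) if k<1 else c)
def scoop_pose(g=-.1136,lat=0,dz=.156):
    o,p,R=state()
    M=R.as_matrix();x,y,z=M[:,1],M[:,0],-M[:,2]
    org=p-z*(dz+.1)-x*g-y*lat
    return lambda P:org+np.array(P)@np.stack([x,y,z])
def rectp(x0,x1,y0,y1,z):return [(x0,y0,z),(x1,y0,z),(x1,y1,z),(x0,y1,z),(x0,y0,z)]
def scoop_polys(S):
    return [(S([(-.05,-.046,0),(.05,-.046,0),(.05,.046,0),(-.05,.046,0),(-.05,-.046,0)]),(255,0,255)),
            (S([(-.05,-.046,.046),(-.05,.046,.046)]),(0,255,255)),
            (S([(-.05,.046,.04),(.05,.046,.04)]),(0,255,0)),(S([(-.05,-.046,.04),(.05,-.046,.04)]),(0,255,0)),
            (S(rectp(-.18,-.065,-.012,.012,.109)),(0,165,255))]
E
python3 - <<'E'
from ov2 import *
S=scoop_pose()
overlay("b",scoop_polys(S),{"top":(370,200,430,300,6),"side":(290,250,400,340,4)},"b_ov")
E
```

```text
(no output)
```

View pics/b_ov.png

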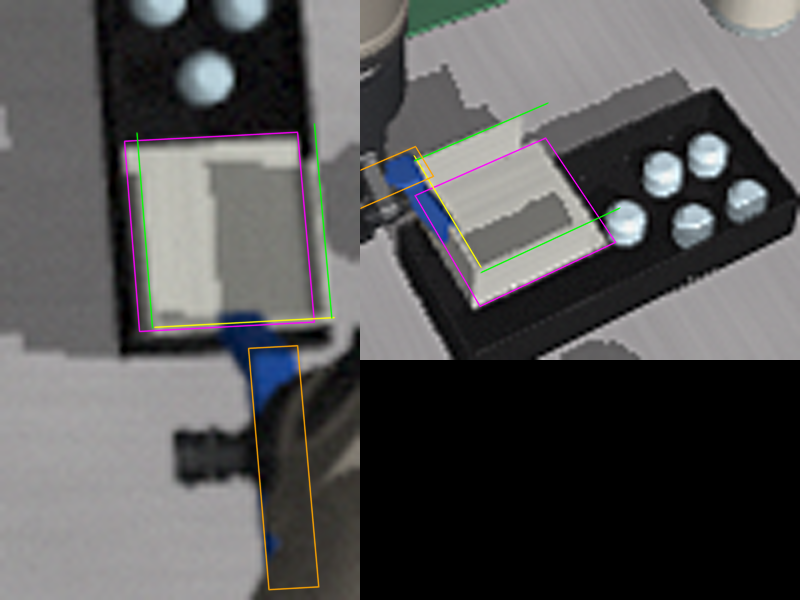

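```bash
python3 - <<'E'
from ov2 import *
S=scoop_pose()
overlay("b",[],{"top":(380,210,435,265,7),"side":(300,250,360,330,7)},"b_raw")
# depth profile on tray in top image
f=load("top_b");C=cloud(f);print(C[235,385:430,2].round(3),'\n',C[228,385:430,2].round(3));print(C[250,385:430,2].round(3)); print(C[240,388:428,1].round(3))
E
```

```text
[ 0.002  0.007  0.005  0.009  0.026  0.042  0.045  0.082  0.103  0.109
  0.067  0.074  0.073  0.077  0.073  0.07   0.076  0.071  0.072  0.079
  0.079  0.08   0.072  0.077  0.076  0.07   0.073  0.077  0.068  0.075
  0.071  0.077  0.072  0.071  0.07   0.084  0.099  0.1    0.107  0.
  0.003  0.003 -0.003  0.008  0.002] 
 [ 0.001  0.003 -0.005  0.01   0.036  0.045  0.076  0.075  0.111  0.072
  0.073  0.067  0.077  0.072  0.073  0.072  0.082  0.074  0.068  0.073
  0.072  0.072  0.08   0.076  0.071  0.071  0.076  0.077  0.07   0.078
  0.067  0.078  0.074  0.072  0.078  0.091  0.101  0.111  0.     0.
  0.008 -0.001 -0.    -0.003 -0.002]
[-0.001  0.001  0.003  0.006  0.008  0.022  0.038  0.045  0.082  0.103
  0.106  0.072  0.071  0.075  0.072  0.077  0.078  0.075  0.071  0.075
  0.076  0.078  0.078  0.071  0.072  0.081  0.074  0.084  0.074  0.071
  0.075  0.077  0.08   0.073  0.073  0.076  0.07   0.09   0.097  0.118
 -0.002  0.007  0.     0.005 -0.001]
[-0.24  -0.24  -0.241 -0.243 -0.241 -0.241 -0.243 -0.251 -0.254 -0.257
 -0.26  -0.263 -0.266 -0.27  -0.274 -0.276 -0.279 -0.284 -0.285 -0.288
 -0.291 -0.296 -0.298 -0.301 -0.305 -0.308 -0.31  -0.315 -0.316 -0.319
 -0.323 -0.326 -0.33  -0.329 -0.33  -0.33  -0.359 -0.363 -0.364 -0.369]
```

View pics/b_raw.png

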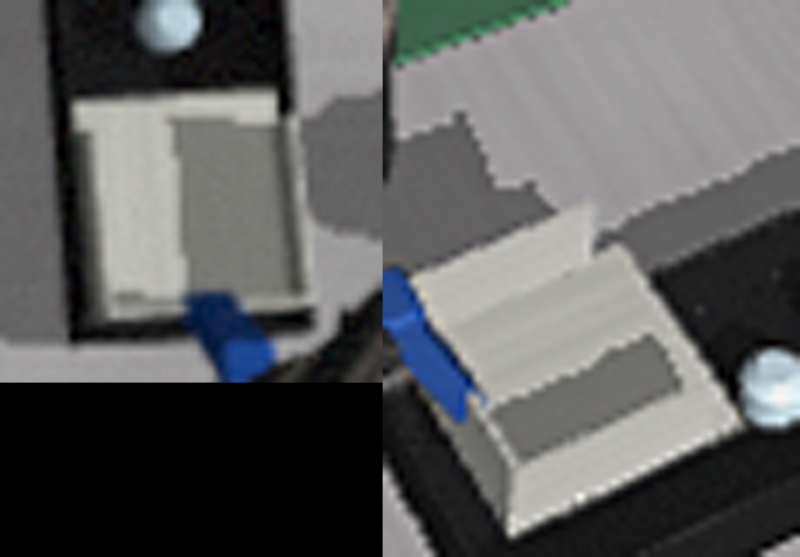

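Call:
{"api": "apply_moves", "payload": {
  "dp": [
    [-0.03, 0.045, 0.1],
    [0, 0, 0.15],
    [0, 0, 0.12],
    [0, 0, 0]
  ],
  "twist": [
    [-0.0018, -0.0018, 0.001],
    [0, 0, 0],
    [0, 0, 0],
    [0, 0, 0]
  ],
  "jaw": [255, 255, 255, 255]
}}

```text
clock: 5.8
tcp_pos: [0.383, -0.2964, 0.2839]
orientation: [2.15, 2.278, 0.005]
contact_force: [0.0, -0.1, -2.0]
grip_width: 0.0221
```

```bash
python3 - <<'E'
from go import *
R=Rt(3);need([.377,-.2962,.259],R)
E
python3 snap.py c; python3 - <<'E'
from ov2 import *
S=scoop_pose(-.111)
T=lambda P:np.array(P)@np.array([[.9986,.0523,0],[-.0523,.9986,0],[0,0,1]])+[.5514,-.287,0]
overlay("c",scoop_polys(S)+[(T(rectp(-.129,.129,-.054,.054,.044)),(0,0,255)),(T(rectp(-.125,.125,-.05,.05,.044)),(0,0,255))],{"top":(375,170,435,270,6),"side":(290,250,400,340,4)},"c_ov")
E
```

```text
clk 5.80 tcp [ 0.383  -0.2964  0.2839] F [ 0.  -0.1 -2. ] M [-0.01  0.21 -0.01] w 0.0221 q [ 0.25  0.34  0.33  2.13 -0.17  0.68  2.33]
 yaw 3.31 pitch -0.50 roll -0.28
 need dp [ 0.005 -0.051  0.207] |mm| [ 0.6 -6.2 24.8] twist [0.0042 0.0023 0.0026] rows>= 0.51
 world dp [-0.05   0.001 -0.207]
```

View pics/c_ov.png

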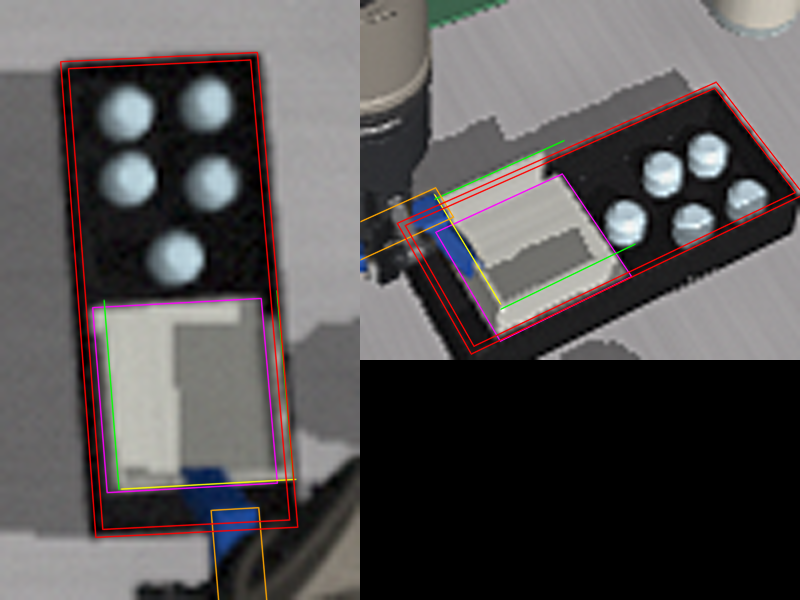

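Call:
{"api": "apply_moves", "payload": {
  "dp": [
    [0.003, -0.035, 0.06],
    [0, 0, 0.06],
    [0, 0, 0.02]
  ],
  "twist": [
    [0.0042, 0.0023, 0.0026],
    [0, 0, 0],
    [0, 0, 0]
  ],
  "jaw": [255, 255, 255]
}}

```text
clock: 6.2
tcp_pos: [0.3799, -0.2973, 0.2689]
orientation: [2.16, 2.275, 0.002]
contact_force: [-0.5, -0.3, -2.2]
grip_width: 0.0219
```

```bash
python3 - <<'E'
from go import *
R=Rt(3);need([.377,-.2962,.259],R)
E
```

```text
clk 6.20 tcp [ 0.3799 -0.2973  0.2689] F [-0.5 -0.3 -2.2] M [ 0.01  0.16 -0.04] w 0.0219 q [ 0.27  0.37  0.32  2.14 -0.19  0.65  2.34]
 yaw 2.97 pitch -0.25 roll -0.15
 need dp [ 0.01  -0.024  0.082] |mm| [ 1.2 -2.9  9.9] twist [ 0.0021  0.0012 -0.0002] rows>= 0.21
 world dp [-0.024  0.009 -0.083]
```

Call:
{"api": "apply_moves", "payload": {
  "dp": [
    [0.01, -0.01, 0.03],
    [0, 0, 0.025],
    [0, 0, 0.015]
  ],
  "twist": [
    [0.008, 0.001, 0],
    [0, 0, 0],
    [0, 0, 0]
  ],
  "jaw": [255, 255, 255]
}}

```text
clock: 6.5
tcp_pos: [0.3783, -0.2965, 0.2604]
orientation: [-2.158, -2.271, 0.016]
contact_force: [-4.2, 0.2, 7.1]
grip_width: 0.0219
```

```bash
python3 - <<'E'
from go import *
R=Rt(3);need([.377,-.2962,.259],R)
E
```

```text
clk 6.50 tcp [ 0.3783 -0.2965  0.2604] F [-4.2  0.2  7.1] M [0.29 0.17 0.11] w 0.0219 q [ 0.26  0.38  0.32  2.15 -0.18  0.65  2.34]
 yaw 2.92 pitch 0.76 roll -0.04
 need dp [ 0.003 -0.01   0.012] |mm| [ 0.4 -1.2  1.4] twist [-0.0063  0.0003 -0.0007] rows>= 0.09
 world dp [-0.01   0.003 -0.012]
```

Call:
{"api": "apply_moves", "payload": {
  "dp": [
    [0, 0.08, 0],
    [0, 0.08, 0],
    [0, 0.08, 0],
    [0, 0.08, 0],
    [0, 0.08, 0]
  ],
  "twist": [
    [0, 0, 0],
    [0, 0, 0],
    [0, 0, 0],
    [0, 0, 0],
    [0, 0, 0]
  ],
  "jaw": [255, 255, 255, 255, 255]
}}

```text
clock: 7.0
tcp_pos: [0.4253, -0.2968, 0.2619]
orientation: [-2.167, -2.266, 0.016]
contact_force: [-3.5, 0.0, 3.6]
grip_width: 0.022
```

```bash
cat > panst.py <<'E'
from go import *
P0=np.array([.5514,-.287])
def st(zt=.2605):
    o,p,R=state(); a=np.radians(3);f=np.array([np.cos(a),np.sin(a)]);l=np.array([-f[1],f[0]])
    d=p[:2]-P0; print("pan x %.4f lip %.4f y %.4f"%(d@f,d@f+.16,d@l)); 
    tgt=P0+f*(-.037); need([*tgt,zt],Rt(3))
st()
E
python3 panst.py
```

```text
pan x -0.1264 lip 0.0336 y -0.0032
clk 7.00 tcp [ 0.4253 -0.2968  0.2619] F [-3.5  0.   3.6] M [0.13 0.15 0.07] w 0.0220 q [ 0.23  0.43  0.32  2.06 -0.19  0.69  2.29]
 yaw 2.55 pitch 0.69 roll -0.14
 need dp [0.032 0.745 0.003] |mm| [ 3.9 89.4  0.4] twist [-0.0057  0.0011 -0.0037] rows>= 1.79
 world dp [ 0.743  0.065 -0.012]
```

Call:
{"api": "apply_moves", "payload": {
  "dp": [
    [0.014, 0.08, 0.003],
    [0.012, 0.08, 0.003],
    [0.01, 0.08, 0.003],
    [0.005, 0.08, 0.003]
  ],
  "twist": [
    [0, 0, -0.004],
    [0, 0, 0],
    [0, 0, 0],
    [0, 0, 0]
  ],
  "jaw": [255, 255, 255, 255]
}}

```text
clock: 7.4
tcp_pos: [0.4663, -0.2903, 0.2606]
orientation: [-2.159, -2.275, 0.016]
contact_force: [-4.5, -1.5, 6.1]
grip_width: 0.0221
```

```bash
python3 panst.py; python3 snap.py d; python3 - <<'E'
from ov2 import *
overlay("d",[],{"top":(375,170,435,270,6),"side":(290,250,400,340,4)},"d_ov")
E
```

```text
pan x -0.0852 lip 0.0748 y 0.0012
clk 7.40 tcp [ 0.4663 -0.2903  0.2606] F [-4.5 -1.5  6.1] M [ 0.    0.28 -0.  ] w 0.0221 q [ 0.2   0.47  0.31  1.99 -0.2   0.71  2.25]
 yaw 2.99 pitch 0.63 roll -0.20
 need dp [-0.01   0.402 -0.004] |mm| [-1.2 48.2 -0.4] twist [-0.0053  0.0017 -0.    ] rows>= 0.96
 world dp [ 0.402  0.011 -0.001]
```

View pics/d_ov.png

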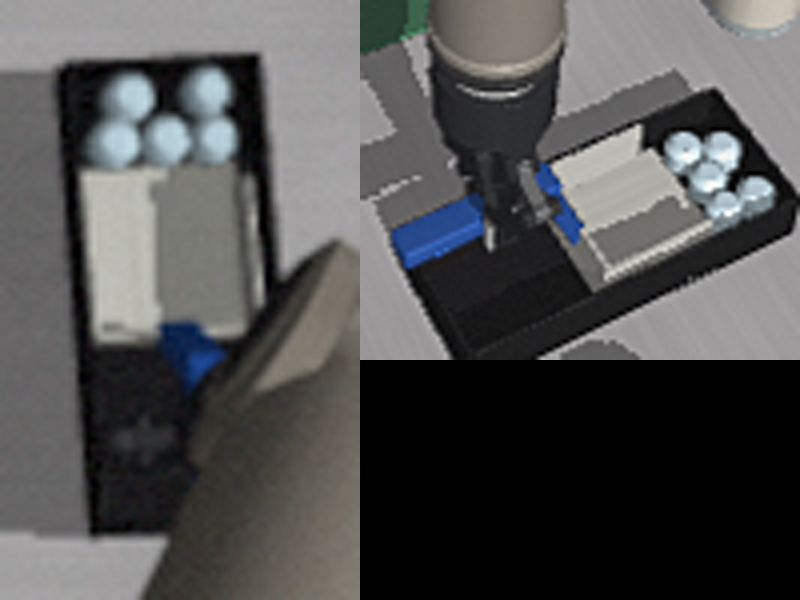

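The ice is bunched in front of the lip (row of three at about y=140 in the crop), with the tray centred. Pushing on.

Call:
{"api": "apply_moves", "payload": {
  "dp": [
    [-0.008, 0.09, 0.003],
    [0, 0.09, 0.003],
    [0, 0.09, 0.003],
    [0, 0.09, 0.003]
  ],
  "twist": [
    [0, 0, 0],
    [0, 0, 0],
    [0, 0, 0],
    [0, 0, 0]
  ],
  "jaw": [255, 255, 255, 255]
}}

```text
clock: 7.9
tcp_pos: [0.5074, -0.2903, 0.2598]
orientation: [-2.156, -2.264, 0.026]
contact_force: [-39.1, 4.5, 45.4]
grip_width: 0.0222
```

```bash
python3 panst.py; python3 snap.py e; python3 - <<'E'
from ov2 import *
overlay("e",[],{"top":(375,170,435,270,6),"side":(290,250,400,340,4)},"e_ov")
E
```

```text
pan x -0.0442 lip 0.1158 y -0.0010
clk 7.90 tcp [ 0.5074 -0.2903  0.2598] F [-39.1   4.5  45.4] M [ 1.08  6.95 -0.2 ] w 0.0222 q [ 0.17  0.53  0.31  1.9  -0.21  0.76  2.22]
 yaw 2.80 pitch 1.30 roll 0.00
 need dp [ 0.009  0.059 -0.007] |mm| [ 1.   7.1 -0.9] twist [-0.0108 -0.0001 -0.0017] rows>= 0.15
 world dp [0.059 0.012 0.006]
```

View pics/e_ov.png

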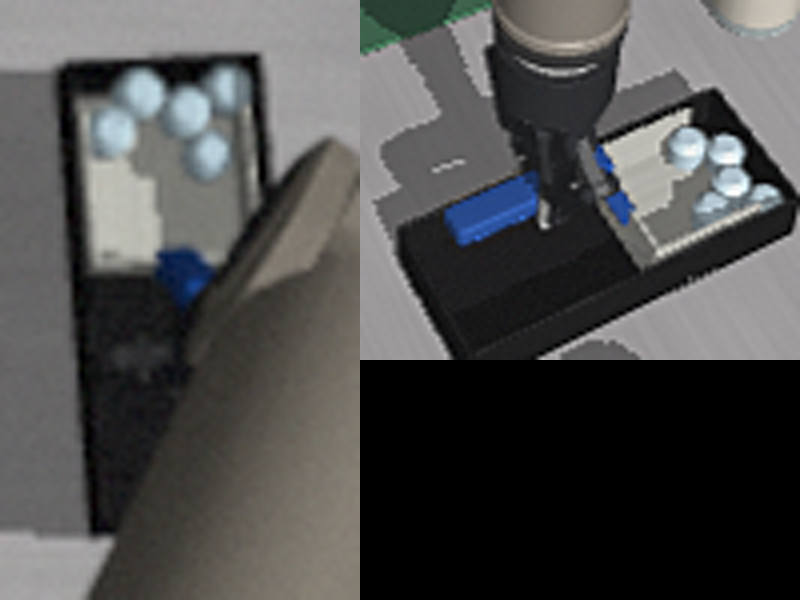

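Call:
{"api": "apply_moves", "payload": {
  "dp": [
    [0.005, -0.07, 0],
    [0, -0.07, 0.008],
    [0, -0.07, 0.008]
  ],
  "twist": [
    [-0.0167, 0, 0],
    [-0.0167, 0, 0],
    [-0.0167, 0, 0]
  ],
  "jaw": [255, 255, 255]
}}

```text
clock: 8.3
tcp_pos: [0.4842, -0.2886, 0.2558]
orientation: [2.122, 2.237, 0.096]
contact_force: [-0.8, -0.5, -2.6]
grip_width: 0.022
```

```bash
python3 panst.py; python3 snap.py e2; python3 - <<'E'
from ov2 import *
overlay("e2",scoop_polys(scoop_pose(-.111))[:1],{"top":(375,170,435,270,6),"side":(290,250,400,340,4)},"e2_ov")
E
```

```text
pan x -0.0672 lip 0.0928 y 0.0019
clk 8.30 tcp [ 0.4842 -0.2886  0.2558] F [-0.8 -0.5 -2.6] M [0.01 0.44 0.03] w 0.0220 q [ 0.24  0.48  0.26  1.99 -0.27  0.63  2.3 ]
 yaw 3.04 pitch -4.83 roll 0.09
 need dp [-0.016  0.254 -0.017] |mm| [-1.9 30.5 -2.1] twist [ 0.0402 -0.0008  0.0003] rows>= 0.61
 world dp [ 0.252 -0.003  0.039]
```

View pics/e2_ov.png

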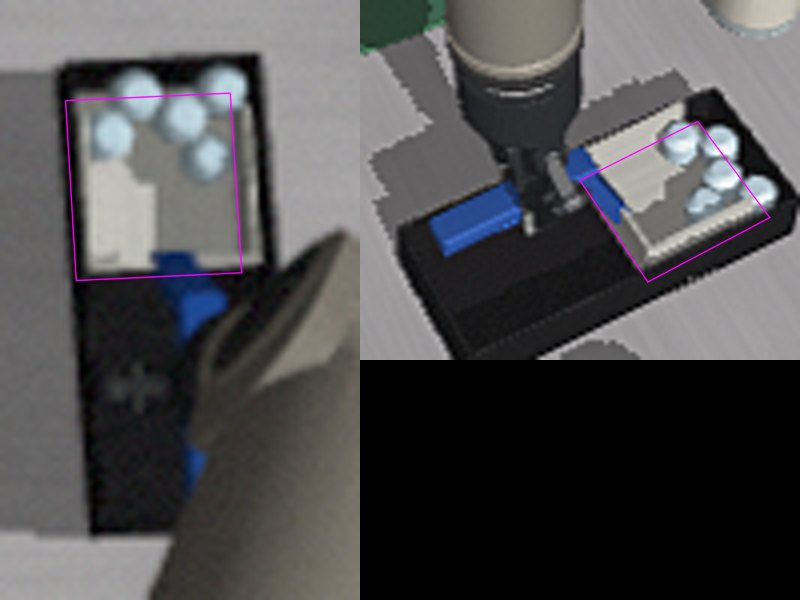

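Call:
{"api": "apply_moves", "payload": {
  "dp": [
    [-0.01, -0.074, 0.012],
    [-0.005, -0.074, 0.01],
    [0, -0.074, 0.01],
    [0, -0.074, 0]
  ],
  "twist": [
    [-0.0167, 0, 0],
    [-0.0167, 0, 0],
    [-0.0167, 0, 0],
    [-0.0167, 0, 0]
  ],
  "jaw": [255, 255, 255, 255]
}}

```text
clock: 8.8
tcp_pos: [0.4514, -0.2906, 0.2449]
orientation: [2.049, 2.167, 0.245]
contact_force: [0.6, -0.7, -2.3]
grip_width: 0.0214
```

```bash
python3 panst.py; python3 snap.py e3; python3 - <<'E'
from ov2 import *
overlay("e3",scoop_polys(scoop_pose(-.111)),{"top":(375,170,435,270,6),"side":(290,250,400,340,4)},"e3_ov")
E
```

```text
pan x -0.1000 lip 0.0600 y 0.0016
clk 8.80 tcp [ 0.4514 -0.2906  0.2449] F [ 0.6 -0.7 -2.3] M [-0.41  0.66 -0.18] w 0.0214 q [ 0.38  0.44  0.14  2.09 -0.4   0.46  2.47]
 yaw 3.19 pitch -12.69 roll 0.23
 need dp [-0.015  0.541 -0.011] |mm| [-1.8 64.9 -1.4] twist [ 0.1058 -0.0022  0.0018] rows>= 1.48
 world dp [0.525 0.014 0.13 ]
```

View pics/e3_ov.png

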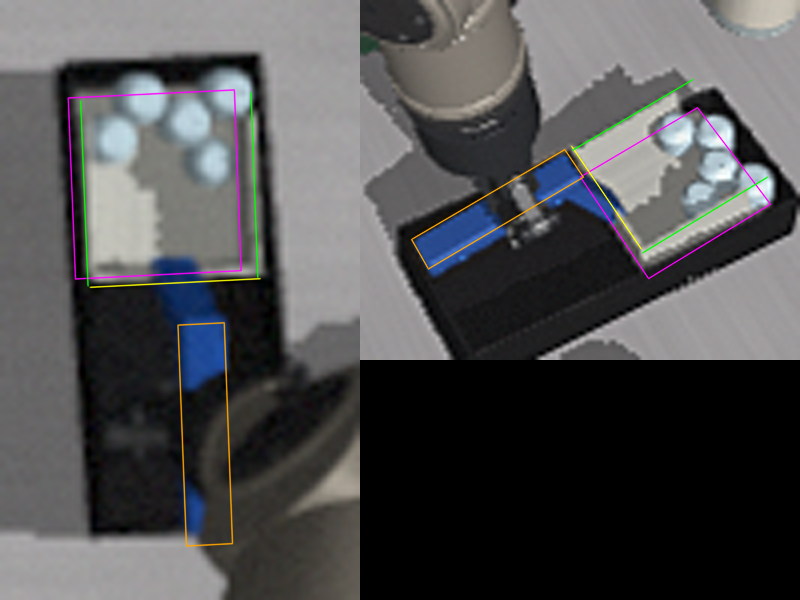

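```bash
cat > tray.py <<'E'
from ov2 import *
def tray(tag,g=-.111):
    f=load(f"top_{tag}");C=cloud(f);S=scoop_pose(g)
    x0=S([0,0,0]);A=np.stack([S([1,0,0])-x0,S([0,1,0])-x0,S([0,0,1])-x0])
    L=(C-x0)@A.T  # local coords predicted
    col=f["color"].astype(int)
    m=(abs(L[...,0]+.005)<.04)&(abs(L[...,1])<.036)&(abs(L[...,2])<.03)
    m&=(np.abs(col[...,0]-col[...,2])<18)&(col.min(-1)>70)
    P=L[m]
    for _ in range(3):
        c,*_x=np.linalg.lstsq(np.c_[P[:,:2],np.ones(len(P))],P[:,2],rcond=None)
        e=P[:,2]-np.c_[P[:,:2],np.ones(len(P))]@c;P=P[abs(e)<.006]
    print(tag,len(P),"tray floor rel. predicted: nose-up deg %.2f, roll(left up) %.2f, dz %.4f"%(np.degrees(np.arctan(c[0])),np.degrees(np.arctan(c[1])),c[2]-.0025))
if __name__=="__main__":
    import sys
    tray(sys.argv[1])
E
python3 tray.py e3
```

```text
e3 321 tray floor rel. predicted: nose-up deg 1.00, roll(left up) 0.55, dz 0.0010
```

```bash
python3 - <<'E'
from ov2 import *
for t in("e","e3"):
    f=load("top_"+t);C=cloud(f)
    for u in(392,397,402):
        print(t,u,[(int(v),round(float(C[v,u-1:u+2,0].mean()),3),round(float(C[v,u-1:u+2,2].mean()),3)) for v in range(184,226,3)])
E
```

```text
e 392 [(184, 0.671, 0.004), (187, 0.661, 0.006), (190, 0.645, 0.035), (193, 0.635, 0.037), (196, 0.628, 0.018), (199, 0.62, 0.002), (202, 0.609, 0.007), (205, 0.6, 0.005), (208, 0.589, 0.007), (211, 0.577, 0.022), (214, 0.563, 0.053), (217, 0.559, 0.005), (220, 0.55, 0.003), (223, 0.539, 0.006)]
e 397 [(184, 0.665, 0.034), (187, 0.655, 0.034), (190, 0.648, 0.02), (193, 0.637, 0.026), (196, 0.63, 0.007), (199, 0.62, 0.005), (202, 0.61, 0.006), (205, 0.599, 0.008), (208, 0.589, 0.009), (211, 0.579, 0.008), (214, 0.564, 0.05), (217, 0.56, 0.003), (220, 0.55, 0.004), (223, 0.539, 0.008)]
e 402 [(184, 0.669, 0.016), (187, 0.656, 0.033), (190, 0.647, 0.023), (193, 0.64, 0.007), (196, 0.63, 0.008), (199, 0.62, 0.008), (202, 0.61, 0.005), (205, 0.6, 0.007), (208, 0.589, 0.007), (211, 0.579, 0.008), (214, 0.563, 0.058), (217, 0.555, 0.043), (220, 0.55, 0.006), (223, 0.539, 0.008)]
e3 392 [(184, 0.671, 0.002), (187, 0.656, 0.031), (190, 0.641, 0.056), (193, 0.632, 0.055), (196, 0.623, 0.046), (199, 0.617, 0.022), (202, 0.607, 0.022), (205, 0.598, 0.014), (208, 0.588, 0.016), (211, 0.579, 0.011), (214, 0.569, 0.009), (217, 0.56, 0.002), (220, 0.549, 0.006), (223, 0.54, 0.004)]
e3 397 [(184, 0.661, 0.06), (187, 0.651, 0.06), (190, 0.643, 0.05), (193, 0.634, 0.041), (196, 0.625, 0.036), (199, 0.617, 0.022), (202, 0.608, 0.02), (205, 0.598, 0.02), (208, 0.588, 0.016), (211, 0.578, 0.015), (214, 0.569, 0.012), (217, 0.56, 0.005), (220, 0.549, 0.007), (223, 0.54, 0.001)]
e3 402 [(184, 0.668, 0.022), (187, 0.651, 0.059), (190, 0.642, 0.053), (193, 0.635, 0.035), (196, 0.627, 0.027), (199, 0.533, 0.559), (202, 0.608, 0.021), (205, 0.599, 0.013), (208, 0.588, 0.017), (211, 0.579, 0.011), (214, 0.564, 0.051), (217, 0.553, 0.061), (220, 0.544, 0.052), (223, 0.537, 0.029)]
```

Call:
{"api": "apply_moves", "payload": {
  "dp": [
    [0, -0.08, -0.02],
    [0, -0.07, -0.05],
    [0, -0.06, -0.1],
    [0, 0.03, -0.13],
    [0, 0.04, -0.15],
    [0, 0.04, -0.15]
  ],
  "twist": [
    [-0.0167, 0, 0],
    [-0.0167, 0, 0],
    [-0.0167, 0, 0],
    [0, 0, 0],
    [0, 0, 0],
    [0, 0, 0]
  ],
  "jaw": [255, 255, 255, 255, 255, 255]
}}

```text
clock: 9.5
tcp_pos: [0.4193, -0.2929, 0.3094]
orientation: [2.004, 2.116, 0.349]
contact_force: [0.5, 0.8, -2.0]
grip_width: 0.0219
```

```bash
python3 panst.py; python3 snap.py e4; python3 - <<'E'
from ov2 import *
overlay("e4",[],{"top":(375,170,435,270,6),"side":(290,230,400,340,4)},"e4_ov")
E
```

```text
pan x -0.1322 lip 0.0278 y 0.0010
clk 9.50 tcp [ 0.4193 -0.2929  0.3094] F [ 0.5  0.8 -2. ] M [-0.03  0.79 -0.01] w 0.0219 q [ 0.47  0.29  0.09  2.12 -0.44  0.52  2.53]
 yaw 3.01 pitch -18.03 roll 0.73
 need dp [-0.017  0.628  0.633] |mm| [-2.1 75.4 76. ] twist [ 0.1503 -0.0064  0.0011] rows>= 2.14
 world dp [ 0.793  0.033 -0.408]
```

View pics/e4_ov.png

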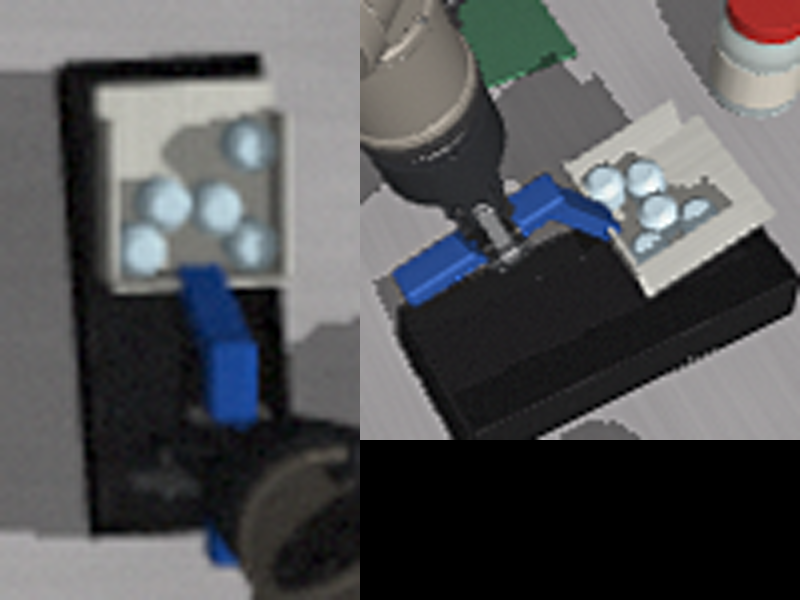

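Call:
{"api": "apply_moves", "payload": {
  "dp": [
    [0, 0.1, -0.12],
    [0, 0.12, -0.18],
    [0.05, 0.12, -0.18],
    [0.1, 0.12, -0.18],
    [0.2, 0.12, -0.12],
    [0.25, 0.1, -0.1],
    [0.3, 0.05, 0],
    [0.3, 0, 0],
    [0.3, 0, 0],
    [0.3, 0, 0],
    [0.3, 0, 0],
    [0.25, 0, 0],
    [0.2, 0, 0],
    [0.1, 0, 0]
  ],
  "twist": [
    [0, 0, 0],
    [0, 0, 0],
    [0, 0, 0],
    [0, 0, 0],
    [0, 0, 0],
    [0, 0, 0],
    [0, 0, 0],
    [0, 0, 0],
    [0, 0, 0],
    [0, 0, 0],
    [0, 0, 0],
    [0, 0, 0],
    [0, 0, 0],
    [0, 0, 0]
  ],
  "jaw": [255, 255, 255, 255, 255, 255, 255, 255, 255, 255, 255, 255, 255, 255]
}}

```text
clock: 11.0
tcp_pos: [0.4574, 0.0447, 0.4348]
orientation: [2.011, 2.145, 0.329]
contact_force: [0.5, 0.2, -2.6]
grip_width: 0.0223
```

```bash
cat > lip.py <<'E'
from go import *
HC=np.array([.5779,.282,0]);HY=-6.4
def lipt(hx,z,p,hy=0,yaw=HY,fl=.161,dn=-.256):
    R=Rt(yaw,p); a=np.radians(HY);f=np.array([np.cos(a),np.sin(a),0]);l=np.array([-f[1],f[0],0])
    L=HC+f*hx+l*hy+[0,0,z]
    M=R.as_matrix();return L-M[:,1]*fl-(-M[:,2])*dn,R
def where(fl=.161,dn=-.256):
    o,p,R=state();M=R.as_matrix();L=p+M[:,1]*fl-M[:,2]*dn
    a=np.radians(HY);f=np.array([np.cos(a),np.sin(a),0]);l=np.array([-f[1],f[0],0]);d=L-HC
    B=L-M[:,1]*.1
    print("lip hopper x %.4f y %.4f z %.4f; back z %.4f"%(d@f,d@l,L[2],B[2]))
E
python3 - <<'E'
from lip import *
where();t,R=lipt(0,.225,-12);print(t);need(t,R)
E
```

```text
lip hopper x 0.1295 y -0.2054 z 0.2351; back z 0.2067
[0.36850599 0.3054873  0.441932  ]
clk 11.00 tcp [0.4574 0.0447 0.4348] F [ 0.5  0.2 -2.6] M [-0.04  0.7   0.01] w 0.0223 q [-0.1   0.02 -0.14  2.1   0.05  0.74  1.35]
 yaw 3.54 pitch -16.50 roll 1.02
 need dp [ 2.219 -0.564 -0.188] |mm| [266.3 -67.6 -22.6] twist [ 0.0366 -0.0293  0.0806] rows>= 5.51
 world dp [-0.741  2.173  0.06 ]
```

Call:
{"api": "apply_moves", "payload": {
  "dp": [
    [0.12, 0, -0.1],
    [0.22, -0.05, -0.08],
    [0.28, -0.08, -0.03],
    [0.28, -0.08, 0],
    [0.28, -0.08, 0],
    [0.28, -0.08, 0],
    [0.25, -0.08, 0],
    [0.2, -0.06, 0],
    [0.12, -0.04, 0],
    [0.05, 0, 0],
    [0, 0, 0]
  ],
  "twist": [
    [0, -0.003, 0.01],
    [0, -0.003, 0.01],
    [0, -0.003, 0.01],
    [0, -0.003, 0.01],
    [0, -0.003, 0.01],
    [0, -0.003, 0.01],
    [0, -0.003, 0.01],
    [0, -0.003, 0.01],
    [0, 0, 0],
    [0, 0, 0],
    [0, 0, 0]
  ],
  "jaw": [255, 255, 255, 255, 255, 255, 255, 255, 255, 255, 255]
}}

```text
clock: 12.1
tcp_pos: [0.3868, 0.3149, 0.4339]
orientation: [2.191, 1.97, 0.269]
contact_force: [-0.5, 0.0, -3.0]
grip_width: 0.0219
```

```bash
python3 - <<'E'
from lip import *
where();t,R=lipt(0,.225,-12);print(t);need(t,R)
E
python3 snap.py g; python3 - <<'E'
from ov2 import *
overlay("g",scoop_polys(scoop_pose(-.111)),{"top":(180,150,270,290,4),"side":(200,60,330,210,4)},"g_ov")
E
```

```text
lip hopper x 0.0272 y 0.0155 z 0.2273; back z 0.2019
[0.36850599 0.3054873  0.441932  ]
clk 12.10 tcp [0.3868 0.3149 0.4339] F [-0.5  0.  -3. ] M [-0.    0.65 -0.07] w 0.0219 q [-0.47  0.14 -0.44  1.97  0.34  0.92  0.37]
 yaw -6.16 pitch -14.75 roll 0.71
 need dp [-0.093 -0.121 -0.102] |mm| [-11.1 -14.5 -12.3] twist [ 0.0229 -0.0065  0.0021] rows>= 0.44
 world dp [-0.152 -0.078  0.067]
```

View pics/g_ov.png

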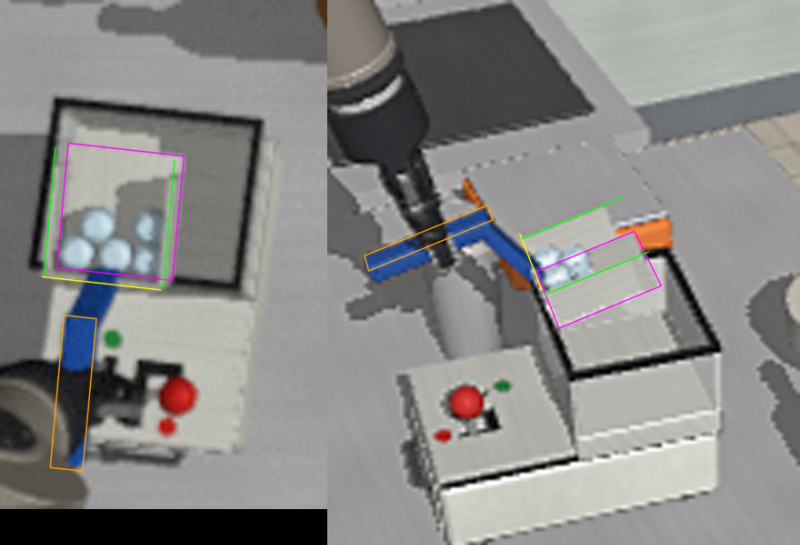

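Call:
{"api": "apply_moves", "payload": {
  "dp": [
    [-0.09, -0.12, -0.07],
    [0, 0.231, -0.129],
    [0, 0.231, -0.129]
  ],
  "twist": [
    [0.015, -0.0065, 0.002],
    [0.05, 0, 0],
    [0.05, 0, 0]
  ],
  "jaw": [255, 255, 255]
}}

```text
clock: 12.5
tcp_pos: [0.4149, 0.295, 0.4749]
orientation: [2.334, 2.09, -0.008]
contact_force: [0.8, 0.1, -1.0]
grip_width: 0.0222
```

```bash
python3 - <<'E'
from lip import *
where();t,R=lipt(0,.215,10);print(t);need(t,R)
E
```

```text
lip hopper x -0.0016 y -0.0075 z 0.2195; back z 0.2192
[0.46451097 0.29471862 0.49506814]
clk 12.50 tcp [0.4149 0.295  0.4749] F [ 0.8  0.1 -1. ] M [0.03 0.06 0.06] w 0.0222 q [-0.37  0.17 -0.41  1.83  0.08  1.16  0.64]
 yaw -6.30 pitch -0.18 roll -0.56
 need dp [ 0.042  0.412 -0.167] |mm| [  5.   49.4 -20. ] twist [0.0848 0.0047 0.0004] rows>= 1.19
 world dp [ 0.413 -0.002  0.168]
```

Call:
{"api": "apply_moves", "payload": {
  "dp": [
    [0.04, 0.225, -0.12],
    [0.02, 0.225, -0.12],
    [0, 0.225, -0.12],
    [0, 0.225, -0.12],
    [0, 0.225, -0.12],
    [0, 0, 0]
  ],
  "twist": [
    [0.05, 0.004, 0],
    [0.05, 0, 0],
    [0.05, 0, 0],
    [0.05, 0, 0],
    [0.05, 0, 0],
    [0, 0, 0]
  ],
  "jaw": [255, 255, 255, 255, 255, 255]
}}

```text
clock: 13.1
tcp_pos: [0.5721, 0.2737, 0.5201]
orientation: [-2.024, -1.785, 0.489]
contact_force: [0.8, -0.4, -2.1]
grip_width: 0.0221
```

```bash
python3 - <<'E'
from lip import *
where();t,R=lipt(0,.21,48);print(t);need(t,R)
E
python3 snap.py i; python3 - <<'E'
from ov2 import *
overlay("i",[],{"top":(180,150,270,290,4),"side":(200,60,330,210,4)},"i_ov")
E
```

```text
lip hopper x 0.0031 y -0.0089 z 0.2178; back z 0.2688
[0.65990081 0.27280214 0.50094375]
clk 13.10 tcp [0.5721 0.2737 0.5201] F [ 0.8 -0.4 -2.1] M [-0.14 -0.75  0.01] w 0.0221 q [-0.24  0.49 -0.36  1.35 -0.18  1.75  0.86]
 yaw -7.19 pitch 30.66 roll 0.01
 need dp [ 0.084  0.707 -0.233] |mm| [ 10.1  84.9 -28. ] twist [ 0.1445 -0.0043 -0.0051] rows>= 2.02
 world dp [ 0.732 -0.008 -0.16 ]
```

View pics/i_ov.png

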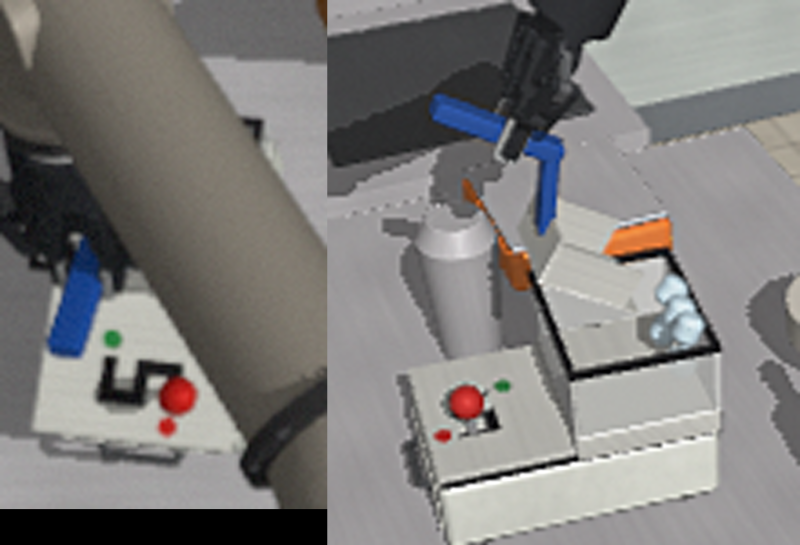

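Call:
{"api": "apply_moves", "payload": {
  "dp": [
    [0, -0.1, 0.03],
    [0, -0.216, 0.1],
    [0, -0.216, 0.11],
    [0, -0.216, 0.12],
    [0, -0.216, 0.12],
    [0, -0.1, -0.1]
  ],
  "twist": [
    [-0.025, 0, 0],
    [-0.05, 0, 0],
    [-0.05, 0, 0],
    [-0.05, 0, 0],
    [-0.05, 0, 0],
    [-0.015, 0, 0]
  ],
  "jaw": [255, 255, 255, 255, 255, 255]
}}

```text
clock: 13.8
tcp_pos: [0.4199, 0.2911, 0.5175]
orientation: [-2.343, -2.087, -0.004]
contact_force: [-0.3, -0.2, -1.2]
grip_width: 0.0224
```

```bash
python3 - <<'E'
from lip import *
where();t=np.array([.45,.05,.42]);R=Rt(9.3);need(t,R)
E
python3 snap.py j; python3 - <<'E'
from ov2 import *
overlay("j",[],{"top":(180,150,270,290,4),"side":(200,60,330,210,4)},"j_ov")
E
```

```text
lip hopper x 0.0028 y -0.0081 z 0.2615; back z 0.2615
clk 13.80 tcp [0.4199 0.2911 0.5175] F [-0.3 -0.2 -1.2] M [ 0.03  0.2  -0.04] w 0.0224 q [-0.37  0.14 -0.4   1.77  0.05  1.24  0.68]
 yaw -6.62 pitch 0.03 roll 0.24
 need dp [-1.971  0.481  0.804] |mm| [-236.5   57.8   96.5] twist [-0.     -0.0021 -0.1326] rows>= 5.24
 world dp [ 0.251 -2.009 -0.813]
```

View pics/j_ov.png

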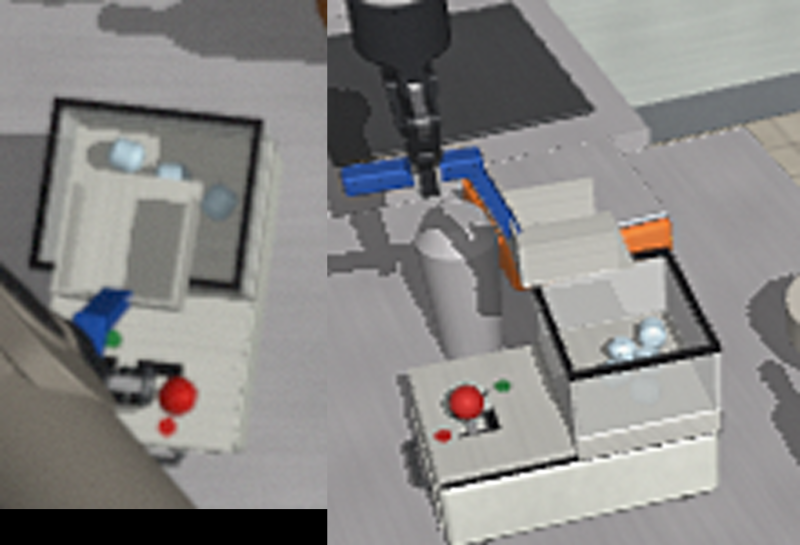

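Call:
{"api": "apply_moves", "payload": {
  "dp": [
    [-0.15, 0, 0],
    [-0.3, 0.03, 0],
    [-0.38, 0.05, 0],
    [-0.38, 0.06, 0],
    [-0.38, 0.08, 0.1],
    [-0.36, 0.1, 0.2],
    [-0.3, 0.1, 0.25],
    [-0.2, 0.05, 0.25],
    [-0.1, 0, 0.25],
    [0, 0, 0.1]
  ],
  "twist": [
    [0, 0, -0.02],
    [0, 0, -0.02],
    [0, 0, -0.02],
    [0, 0, -0.02],
    [0, 0, -0.02],
    [0, 0, -0.015],
    [0, 0, -0.015],
    [0, 0, 0],
    [0, 0, 0],
    [0, 0, 0]
  ],
  "jaw": [255, 255, 255, 255, 255, 255, 255, 255, 255, 255]
}}

```text
clock: 14.9
tcp_pos: [0.4916, -0.0191, 0.3835]
orientation: [2.015, 2.397, 0.041]
contact_force: [-0.6, 0.9, -2.0]
grip_width: 0.0219
```

```bash
python3 - <<'E'
from lip import *
need([.4729,-.0156,.275],Rt(9.3))
E
python3 snap.py k; python3 - <<'E'
from ov2 import *
overlay("k",[],{"top":(180,160,345,290,2.5),"side":(215,110,325,240,3.5)},"k_ov")
E
```

```text
clk 14.90 tcp [ 0.4916 -0.0191  0.3835] F [-0.6  0.9 -2. ] M [-0.05  0.21  0.02] w 0.0219 q [ 0.02  0.2  -0.12  2.01  0.02  0.91  1.64]
 yaw 9.88 pitch -1.50 roll 0.53
 need dp [ 0.047 -0.173  0.901] |mm| [  5.6 -20.7 108.1] twist [ 0.0125 -0.0045  0.0049] rows>= 2.2
 world dp [-0.156  0.029 -0.905]
```

View pics/k_ov.png

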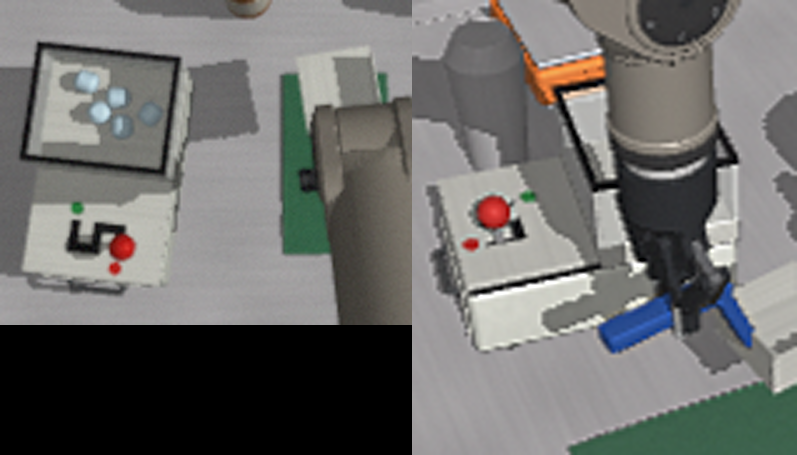

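All five pieces lie in the hopper (pixels about (80–150, 80–128) in the crop). Now I'll place the scoop.

Call:
{"api": "apply_moves", "payload": {
  "dp": [
    [0.047, -0.17, 0.15],
    [0, 0, 0.25],
    [0, 0, 0.25],
    [0, 0, 0.15],
    [0, 0, 0.05]
  ],
  "twist": [
    [0.0125, -0.0045, 0.005],
    [0, 0, 0],
    [0, 0, 0],
    [0, 0, 0],
    [0, 0, 0]
  ],
  "jaw": [255, 255, 255, 255, 255]
}}

```text
clock: 15.5
tcp_pos: [0.474, -0.013, 0.2864]
orientation: [2.022, 2.392, 0.017]
contact_force: [0.5, 0.4, -2.2]
grip_width: 0.0224
```

```bash
python3 - <<'E'
from lip import *
need([.4729,-.0156,.262],Rt(9.3))
E
```

```text
clk 15.50 tcp [ 0.474  -0.013   0.2864] F [ 0.5  0.4 -2.2] M [-0.02  0.15  0.02] w 0.0224 q [ 0.    0.31 -0.12  2.13  0.06  0.69  1.58]
 yaw 9.59 pitch -0.84 roll -0.01
 need dp [-0.02  -0.015  0.203] |mm| [-2.4 -1.9 24.3] twist [0.007  0.     0.0024] rows>= 0.49
 world dp [-0.009 -0.022 -0.203]
```

Call:
{"api": "apply_moves", "payload": {
  "dp": [
    [-0.015, -0.01, 0.06],
    [0, 0, 0.06],
    [0, 0, 0.03],
    [0, 0, 0.02]
  ],
  "twist": [
    [0.01, 0, 0],
    [0, 0, 0],
    [0, 0, 0],
    [0, 0, 0]
  ],
  "jaw": [255, 255, 255, 255]
}}

```text
clock: 15.9
tcp_pos: [0.4751, -0.0144, 0.2679]
orientation: [-2.026, -2.4, 0.003]
contact_force: [0.3, 0.0, -1.3]
grip_width: 0.022
```

```bash
python3 - <<'E'
from lip import *
need([.4729,-.0156,.262],Rt(9.3))
E
```

```text
clk 15.90 tcp [ 0.4751 -0.0144  0.2679] F [ 0.3  0.  -1.3] M [-0.01  0.17  0.01] w 0.0220 q [-0.    0.35 -0.12  2.13  0.07  0.66  1.57]
 yaw 9.66 pitch 0.11 roll -0.03
 need dp [-0.006 -0.019  0.05 ] |mm| [-0.8 -2.3  5.9] twist [-0.0009  0.0003  0.003 ] rows>= 0.13
 world dp [-0.018 -0.01  -0.05 ]
```

Call:
{"api": "apply_moves", "payload": {
  "dp": [
    [0, 0, 0.025],
    [0, 0, 0.02],
    [0, 0, 0.015]
  ],
  "twist": [
    [0, 0, 0],
    [0, 0, 0],
    [0, 0, 0]
  ],
  "jaw": [255, 255, 255]
}}

```text
clock: 16.2
tcp_pos: [0.4755, -0.0144, 0.2611]
orientation: [2.026, 2.4, -0.001]
contact_force: [-1.3, -0.2, 0.7]
grip_width: 0.022
```

```bash
python3 - <<'E'
from lip import *
need([.4729,-.0156,.262],Rt(9.3))
E
```

```text
clk 16.20 tcp [ 0.4755 -0.0144  0.2611] F [-1.3 -0.2  0.7] M [-0.06  0.21  0.02] w 0.0220 q [-0.    0.36 -0.12  2.14  0.07  0.64  1.57]
 yaw 9.65 pitch -0.00 roll -0.04
 need dp [-0.006 -0.023 -0.008] |mm| [-0.7 -2.8 -0.9] twist [0.     0.0004 0.003 ] rows>= 0.06
 world dp [-0.022 -0.01   0.008]
```

Call:
{"api": "apply_moves", "payload": {
  "dp": [
    [0, 0, 0.012],
    [0, 0, 0],
    [0, 0, 0],
    [0, 0, 0],
    [0, 0, 0],
    [0, 0, -0.1],
    [0, 0, -0.25],
    [0, 0, -0.3],
    [0, 0, -0.3]
  ],
  "twist": [
    [0, 0, 0],
    [0, 0, 0],
    [0, 0, 0],
    [0, 0, 0],
    [0, 0, 0],
    [0, 0, 0],
    [0, 0, 0],
    [0, 0, 0],
    [0, 0, 0]
  ],
  "jaw": [255, 0, 0, 0, 0, 0, 0, 0, 0]
}}

```text
clock: 17.1
tcp_pos: [0.4742, -0.0145, 0.3762]
orientation: [-2.023, -2.396, 0.01]
contact_force: [0.6, 0.6, 0.0]
grip_width: 0.0855
```

```bash
cat > kn.py <<'E'
from go import *
HC=np.array([.5779,.282]);a=np.radians(-6.4);f=np.array([np.cos(a),np.sin(a)]);l=np.array([-f[1],f[0]])
G=HC-.150*f
def K(x,y): return G+f*x/1000+l*y/1000
def loc(p): d=np.array(p)[:2]-G; return (d@f*1000).round(1),(d@l*1000).round(1)
E
python3 - <<'E'
from kn import *
print("knob xy",K(-7,-40)); need([*K(-7,-40),.37],Rt(-6.4))
E
python3 snap.py l; python3 - <<'E'
from ov2 import *
overlay("l",[],{"top":(180,160,345,290,2.5),"side":(215,110,345,270,3)},"l_ov")
E
```

```text
knob xy [0.41741968 0.25974991]
clk 17.10 tcp [ 0.4742 -0.0145  0.3762] F [0.6 0.6 0. ] M [-0.09 -0.07 -0.01] w 0.0855 q [ 0.01  0.19 -0.13  2.04  0.03  0.92  1.61]
 yaw 9.66 pitch 0.47 roll 0.01
 need dp [ 2.333 -0.083  0.053] |mm| [279.9  -9.9   6.3] twist [-0.0039  0.0005  0.1339] rows>= 5.6
 world dp [-0.473  2.285 -0.052]
```

View pics/l_ov.png

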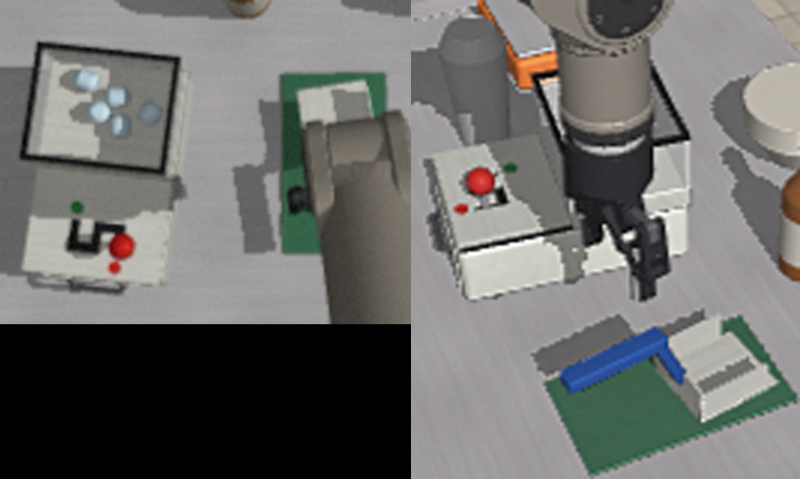

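Call:
{"api": "apply_moves", "payload": {
  "dp": [
    [0.2, 0, 0],
    [0.35, 0, 0],
    [0.38, 0, 0],
    [0.38, -0.04, 0],
    [0.36, -0.1, 0],
    [0.3, -0.1, 0],
    [0.2, -0.1, 0],
    [0.1, 0, 0],
    [0, 0, 0]
  ],
  "twist": [
    [-0.004, 0, 0.02],
    [0, 0, 0.02],
    [0, 0, 0.02],
    [0, 0, 0.02],
    [0, 0, 0.02],
    [0, 0, 0.02],
    [0, 0, 0.014],
    [0, 0, 0],
    [0, 0, 0]
  ],
  "jaw": [0, 0, 0, 0, 0, 0, 0, 0, 0]
}}

```text
clock: 18.1
tcp_pos: [0.4251, 0.2669, 0.3831]
orientation: [2.352, 2.067, 0.023]
contact_force: [0.4, -0.1, 0.1]
grip_width: 0.0854
```

```bash
python3 - <<'E'
from kn import *
o,p,R=state();print(loc(p));need([*K(-7,-40),.33],Rt(-6.4))
E
python3 snap.py m; python3 - <<'E'
from ov2 import *
overlay("m",[],{"side":(215,90,325,190,6)},"m_ov")
E
```

```text
(np.float64(-0.2), np.float64(-32.1))
clk 18.10 tcp [0.4251 0.2669 0.3831] F [ 0.4 -0.1  0.1] M [-0.03  0.07  0.06] w 0.0854 q [-0.44  0.23 -0.29  1.98  0.09  0.93  0.67]
 yaw -7.37 pitch -0.99 roll 0.24
 need dp [-0.069 -0.063  0.441] |mm| [-8.3 -7.6 52.9] twist [ 0.0083 -0.0019 -0.0081] rows>= 1.08
 world dp [-0.064 -0.059 -0.442]
```

View pics/m_ov.png

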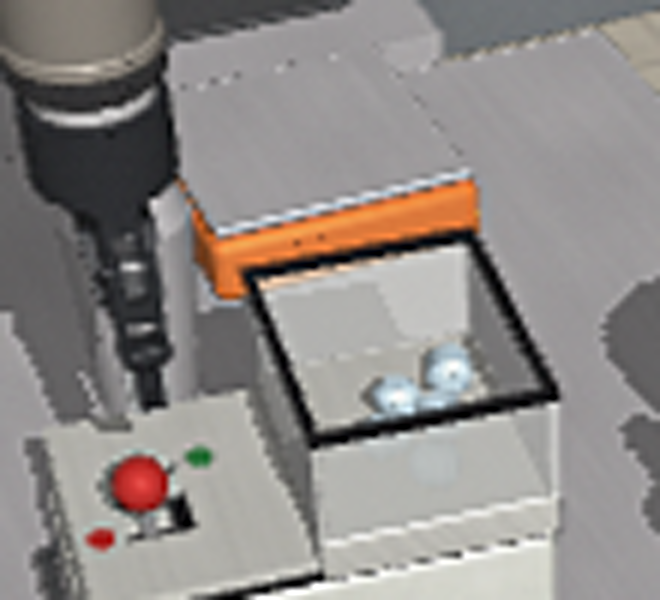

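```bash
python3 - <<'E'
from kn import *
from h import *
from scipy.optimize import least_squares
def cen(f,a,b,c,d):
    col=f["color"].astype(int);m=(col[...,0]>110)&(col[...,1]<70)&(col[...,2]<70)
    k=np.zeros_like(m);k[b:d,a:c]=m[b:d,a:c]
    n,L,s,ce=cv2.connectedComponentsWithStats(k.astype(np.uint8));i=1+np.argmax(s[1:,4]);print(s[i],ce[i]);return ce[i]
ft,fs=load("top0"),load("side_m")
ut=cen(ft,215,240,240,275);us=cen(fs,220,150,260,190)
X=least_squares(lambda X:np.r_[proj(ft,X)-ut,proj(fs,X)-us],[.417,.26,.145]);print(X.x,X.fun,loc(X.x))
E
```

```text
[225 254   9  10  66] [228.72727273 258.53030303]
[234 166   9   9  64] [237.890625 170.203125]
[0.41514485 0.25860245 0.14498416] [-0.10335166  0.50757122  0.56845556 -0.09164683] (np.float64(-9.1), np.float64(-41.4))
```

Call:
{"api": "apply_moves", "payload": {
  "dp": [
    [-0.075, -0.065, 0.05],
    [0, 0, 0.15],
    [0, 0, 0.15],
    [0, 0, 0.1],
    [0, 0, 0]
  ],
  "twist": [
    [0.008, -0.002, -0.008],
    [0, 0, 0],
    [0, 0, 0],
    [0, 0, 0],
    [0, 0, 0]
  ],
  "jaw": [0, 0, 0, 0, 0],
  "grip_force": 40
}}

```text
clock: 18.7
tcp_pos: [0.4172, 0.2463, 0.3256]
orientation: [2.353, 2.078, -0.012]
contact_force: [0.5, 0.2, -0.1]
grip_width: 0.0853
```

```bash
python3 - <<'E'
from kn import *
o,p,R=state();print(loc(p));need([*K(-9,-41),.296],Rt(-6.4))
E
```

```text
(np.float64(-5.7), np.float64(-53.4))
clk 18.70 tcp [0.4172 0.2463 0.3256] F [ 0.5  0.2 -0.1] M [0.05 0.03 0.03] w 0.0853 q [-0.42  0.28 -0.28  2.06  0.11  0.82  0.68]
 yaw -7.08 pitch 0.19 roll -0.42
 need dp [ 0.105 -0.028  0.246] |mm| [12.6 -3.3 29.5] twist [-0.0016  0.0035 -0.0057] rows>= 0.64
 world dp [-0.016  0.106 -0.246]
```

Call:
{"api": "apply_moves", "payload": {
  "dp": [
    [0.1, -0.028, 0],
    [0, 0, 0.1],
    [0, 0, 0.1]
  ],
  "twist": [
    [-0.001, 0.0035, -0.005],
    [0, 0, 0],
    [0, 0, 0]
  ],
  "jaw": [0, 0, 0]
}}

```text
clock: 19.0
tcp_pos: [0.4163, 0.259, 0.3024]
orientation: [-2.344, -2.091, -0.006]
contact_force: [0.5, -0.1, -0.5]
grip_width: 0.0853
```

```bash
python3 - <<'E'
from kn import *
o,p,R=state();print(loc(p));need([*K(-9,-41),.296],Rt(-6.4))
E
```

```text
(np.float64(-8.1), np.float64(-40.9))
clk 19.00 tcp [0.4163 0.259  0.3024] F [ 0.5 -0.1 -0.5] M [-0.03  0.03  0.03] w 0.0853 q [-0.45  0.32 -0.28  2.07  0.13  0.76  0.65]
 yaw -6.53 pitch -0.11 roll 0.18
 need dp [-0.001 -0.008  0.053] |mm| [-0.1 -1.   6.4] twist [ 0.0009 -0.0015 -0.0011] rows>= 0.13
 world dp [-0.008  0.    -0.053]
```

Call:
{"api": "apply_moves", "payload": {
  "dp": [
    [0, -0.005, 0.045],
    [0, 0, 0],
    [0, 0, 0],
    [0, 0, 0],
    [0, 0, 0],
    [0, 0, 0],
    [0, 0, 0]
  ],
  "twist": [
    [0, 0, 0],
    [0, 0, 0],
    [0, 0, 0],
    [0, 0, 0],
    [0, 0, 0],
    [0, 0, 0],
    [0, 0, 0]
  ],
  "jaw": [0, 255, 255, 255, 255, 255, 255],
  "grip_force": 30
}}

```text
clock: 19.7
tcp_pos: [0.4151, 0.2593, 0.2952]
orientation: [-2.342, -2.092, -0.003]
contact_force: [0.3, 0.2, -2.7]
grip_width: 0.0299
```

```bash
python3 - <<'E'
from kn import *
o,p,R=state();print(loc(p));need([*K(19,-40),.298],Rt(-6.4))
E
python3 snap.py n; python3 - <<'E'
from ov2 import *
overlay("n",[],{"side":(215,110,295,190,7)},"n_ov")
E
```

```text
(np.float64(-9.2), np.float64(-40.7))
clk 19.70 tcp [0.4151 0.2593 0.2952] F [ 0.3  0.2 -2.7] M [ 0.1  -0.06 -0.04] w 0.0299 q [-0.45  0.34 -0.28  2.08  0.13  0.74  0.65]
 yaw -6.46 pitch -0.01 roll 0.12
 need dp [ 0.006  0.235 -0.024] |mm| [ 0.7 28.2 -2.8] twist [ 0.0001 -0.001  -0.0005] rows>= 0.57
 world dp [ 0.234 -0.021  0.024]
```

View pics/n_ov.png

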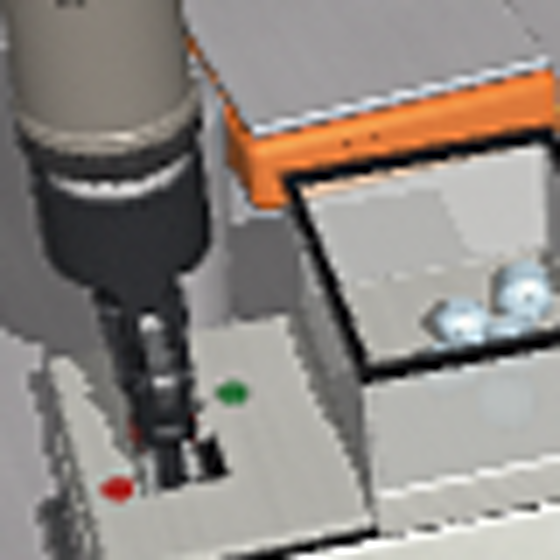

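Call:
{"api": "apply_moves", "payload": {
  "dp": [
    [0, -0.04, 0],
    [0, -0.04, 0],
    [0, -0.02, 0]
  ],
  "twist": [
    [0, 0, 0],
    [0, 0, 0],
    [0, 0, 0]
  ],
  "jaw": [255, 255, 255]
}}

```text
clock: 20.1
tcp_pos: [0.4027, 0.2606, 0.294]
orientation: [-2.342, -2.092, -0.004]
contact_force: [3.6, 1.4, -9.6]
grip_width: 0.0302
```

```bash
python3 - <<'E'
from kn import *
o,p,R=state();print(loc(p));need([*K(19,-40),.297],Rt(-6.4))
E
```

```text
(np.float64(-21.8), np.float64(-40.8))
clk 20.10 tcp [0.4027 0.2606 0.294 ] F [ 3.6  1.4 -9.6] M [ 0.35 -0.82 -0.02] w 0.0302 q [-0.46  0.32 -0.28  2.1   0.13  0.73  0.63]
 yaw -6.47 pitch -0.03 roll 0.15
 need dp [ 0.007  0.34  -0.024] |mm| [ 0.8 40.8 -2.9] twist [ 0.0002 -0.0013 -0.0006] rows>= 0.82
 world dp [ 0.338 -0.032  0.025]
```

Call:
{"api": "apply_moves", "payload": {
  "dp": [
    [0, 0.07, -0.005],
    [0, 0.07, -0.005],
    [0, 0.07, 0],
    [0, 0.07, 0],
    [0, 0.05, 0]
  ],
  "twist": [
    [0, 0, 0],
    [0, 0, 0],
    [0, 0, 0],
    [0, 0, 0],
    [0, 0, 0]
  ],
  "jaw": [255, 255, 255, 255, 255]
}}

```text
clock: 20.6
tcp_pos: [0.4429, 0.2565, 0.295]
orientation: [-2.339, -2.093, 0.003]
contact_force: [-2.5, 3.6, -7.4]
grip_width: 0.0302
```

```bash
python3 - <<'E'
from kn import *
o,p,R=state();print(loc(p));need([*K(19.5,-40),.296],Rt(-6.4))
E
```

```text
(np.float64(18.7), np.float64(-40.4))
clk 20.60 tcp [0.4429 0.2565 0.295 ] F [-2.5  3.6 -7.4] M [ 0.66  0.55 -0.05] w 0.0302 q [-0.42  0.37 -0.27  2.03  0.13  0.77  0.69]
 yaw -6.36 pitch 0.22 roll 0.06
 need dp [ 0.004  0.007 -0.008] |mm| [ 0.4  0.8 -1. ] twist [-0.0018 -0.0005  0.0004] rows>= 0.03
 world dp [0.007 0.003 0.008]
```

Call:
{"api": "apply_moves", "payload": {
  "dp": [
    [0.06, 0.004, -0.015],
    [0.07, 0.002, -0.012],
    [0.07, 0.002, -0.01],
    [0.07, 0.002, -0.005],
    [0.06, 0, 0]
  ],
  "twist": [
    [0, 0, 0],
    [0, 0, 0],
    [0, 0, 0],
    [0, 0, 0],
    [0, 0, 0]
  ],
  "jaw": [255, 255, 255, 255, 255]
}}

```text
clock: 21.1
tcp_pos: [0.4511, 0.2938, 0.3009]
orientation: [2.344, 2.087, -0.013]
contact_force: [0.1, -4.3, 8.5]
grip_width: 0.0299
```

```bash
python3 - <<'E'
from kn import *
o,p,R=state();print(loc(p));need([*K(20,0),.300],Rt(-6.4))
E
```

```text
(np.float64(22.7), np.float64(-2.4))
clk 21.10 tcp [0.4511 0.2938 0.3009] F [ 0.1 -4.3  8.5] M [-1.39  0.11  0.02] w 0.0299 q [-0.48  0.4  -0.27  1.96  0.15  0.81  0.63]
 yaw -6.65 pitch 0.20 roll -0.47
 need dp [ 0.02  -0.023  0.007] |mm| [ 2.4 -2.7  0.9] twist [-0.0017  0.0039 -0.0021] rows>= 0.08
 world dp [-0.02   0.023 -0.007]
```

Next leg: nudge to y=0, then back.

Call:
{"api": "apply_moves", "payload": {
  "dp": [
    [0.022, -0.02, 0.003],
    [0.003, -0.06, 0],
    [0, -0.07, 0],
    [0, -0.07, 0],
    [0, -0.07, 0],
    [0, -0.06, 0]
  ],
  "twist": [
    [0, 0.003, -0.002],
    [0, 0, 0],
    [0, 0, 0],
    [0, 0, 0],
    [0, 0, 0],
    [0, 0, 0]
  ],
  "jaw": [255, 255, 255, 255, 255, 255]
}}

```text
clock: 21.7
tcp_pos: [0.4078, 0.3045, 0.3015]
orientation: [-2.339, -2.094, -0.008]
contact_force: [2.0, -0.4, -5.8]
grip_width: 0.0303
```

```bash
python3 - <<'E'
from kn import *
o,p,R=state();print(loc(p));need([*K(-20,0),.301],Rt(-6.4))
E
```

```text
(np.float64(-21.6), np.float64(3.4))
clk 21.70 tcp [0.4078 0.3045 0.3015] F [ 2.  -0.4 -5.8] M [-0.1  -0.53 -0.02] w 0.0303 q [-0.52  0.35 -0.29  2.03  0.14  0.77  0.57]
 yaw -6.33 pitch -0.10 roll 0.31
 need dp [-0.029  0.013  0.004] |mm| [-3.4  1.6  0.5] twist [ 0.0008 -0.0026  0.0006] rows>= 0.08
 world dp [ 0.01  -0.03  -0.004]
```

Call:
{"api": "apply_moves", "payload": {
  "dp": [
    [0.06, 0.006, 0.003],
    [0.07, 0.004, 0.008],
    [0.07, 0.002, 0.012],
    [0.06, 0, 0.014],
    [0.04, 0, 0.005]
  ],
  "twist": [
    [0, -0.002, 0],
    [0, 0, 0],
    [0, 0, 0],
    [0, 0, 0],
    [0, 0, 0]
  ],
  "jaw": [255, 255, 255, 255, 255]
}}

```text
clock: 22.2
tcp_pos: [0.4118, 0.3419, 0.2959]
orientation: [2.339, 2.094, -0.006]
contact_force: [-1.2, -3.5, 4.9]
grip_width: 0.0305
```

```bash
python3 - <<'E'
from kn import *
o,p,R=state();print(loc(p));need([*K(-19,40),.296],Rt(-6.4))
E
```

```text
(np.float64(-21.8), np.float64(41.0))
clk 22.20 tcp [0.4118 0.3419 0.2959] F [-1.2 -3.5  4.9] M [-0.71  0.06 -0.01] w 0.0305 q [-0.58  0.4  -0.29  1.97  0.16  0.79  0.51]
 yaw -6.31 pitch 0.05 roll -0.25
 need dp [-0.008  0.023 -0.001] |mm| [-1.   2.8 -0.1] twist [-0.0004  0.0021  0.0007] rows>= 0.06
 world dp [ 0.022 -0.011  0.001]
```

Last leg: forward to CRUSH, pressing to the end.

Call:
{"api": "apply_moves", "payload": {
  "dp": [
    [-0.006, 0.07, 0],
    [0, 0.07, 0],
    [0, 0.07, 0],
    [0, 0.07, 0],
    [0, 0.06, 0],
    [0, 0.03, 0]
  ],
  "twist": [
    [0, 0.002, 0],
    [0, 0, 0],
    [0, 0, 0],
    [0, 0, 0],
    [0, 0, 0],
    [0, 0, 0]
  ],
  "jaw": [255, 255, 255, 255, 255, 255]
}}

```text
clock: 22.8
tcp_pos: [0.4572, 0.3392, 0.2947]
orientation: [-2.333, -2.094, 0.003]
contact_force: [-11.9, 0.5, 5.8]
grip_width: 0.0305
```

```bash
python3 - <<'E'
from kn import *
o,p,R=state();print(loc(p));need([*K(19,40),.296],Rt(-6.4))
E
python3 snap.py o; python3 - <<'E'
from ov2 import *
overlay("o",[],{"side":(215,110,295,190,7)},"o_ov")
E
```

```text
(np.float64(23.7), np.float64(43.4))
clk 22.80 tcp [0.4572 0.3392 0.2947] F [-11.9   0.5   5.8] M [ 0.05  2.37 -0.03] w 0.0305 q [-0.53  0.45 -0.27  1.89  0.15  0.82  0.58]
 yaw -6.17 pitch 0.37 roll 0.18
 need dp [-0.028 -0.039 -0.011] |mm| [-3.4 -4.7 -1.3] twist [-0.0031 -0.0015  0.0019] rows>= 0.12
 world dp [-0.042 -0.024  0.011]
```

View pics/o_ov.png

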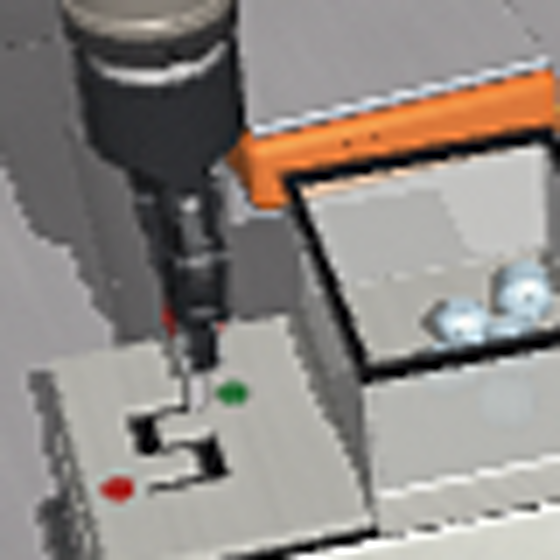

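The lever stem stands at the far end of the last slot beside the green dot (about (200,390)), pressed there with 12 N. Releasing.

Call:
{"api": "apply_moves", "payload": {
  "dp": [
    [0, 0, 0],
    [0, 0, 0],
    [0, 0, 0],
    [0, 0, 0],
    [0, 0, 0],
    [0, 0, -0.1],
    [0, 0, -0.3],
    [0, 0, -0.35],
    [0, 0, -0.35],
    [0, -0.1, -0.1],
    [0, 0, 0]
  ],
  "twist": [
    [0, 0, 0],
    [0, 0, 0],
    [0, 0, 0],
    [0, 0, 0],
    [0, 0, 0],
    [0, 0, 0],
    [0, 0, 0],
    [0, 0, 0],
    [0, 0, 0],
    [0, 0, 0],
    [0, 0, 0]
  ],
  "jaw": [0, 0, 0, 0, 0, 0, 0, 0, 0, 0, 0]
}}

```text
clock: 24.0
tcp_pos: [0.4467, 0.3399, 0.4492]
orientation: [-2.333, -2.095, -0.009]
contact_force: [0.4, 0.5, 0.1]
grip_width: 0.0856
```

```bash
python3 snap.py p; python3 - <<'E'
from kn import *
from h import *
o,p,R=state();print(o["clock"],p,o["grip_width"])
fs=load("side_p");col=fs["color"].astype(int);m=(col[...,0]>110)&(col[...,1]<70)&(col[...,2]<70)
k=np.zeros_like(m);k[120:190,220:280]=m[120:190,220:280]
n,L,s,ce=cv2.connectedComponentsWithStats(k.astype(np.uint8));i=1+np.argmax(s[1:,4]);print(s[i],ce[i],loc(px(fs,*ce[i],.1435)))
E
```

```text
24.1 [0.44775679 0.33897884 0.44678786] 0.08536436304567556
[238 150   9   9  56] [242.14285714 154.41071429] (np.float64(18.9), np.float64(41.5))
```

View pics/side_p.png

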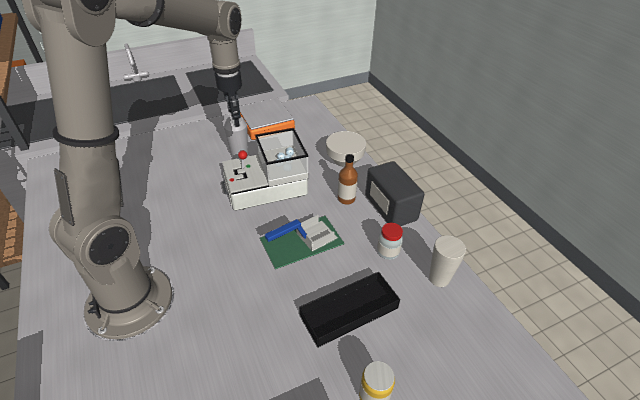

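View pics/top_p.png

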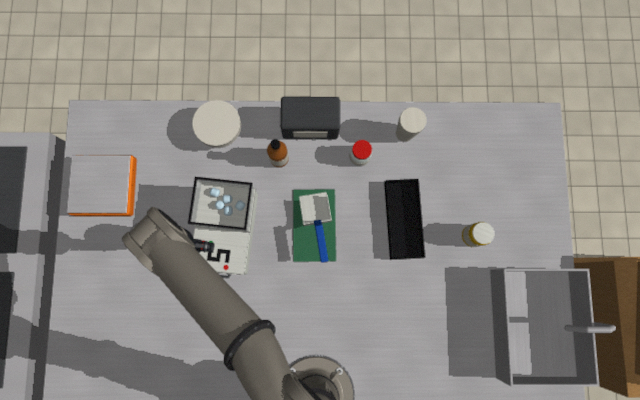

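```bash
python3 - <<'E'
from kn import *
from h import *
fs=load("side_m");print("side-only at start",loc(px(fs,237.89,170.2,.1449)))
f=load("side_p");crop(f,215,110,295,190,7,"p_c")
C=cloud(f)
E
```

```text
side-only at start (np.float64(-11.0), np.float64(-41.2))
```

View pics/p_c.png

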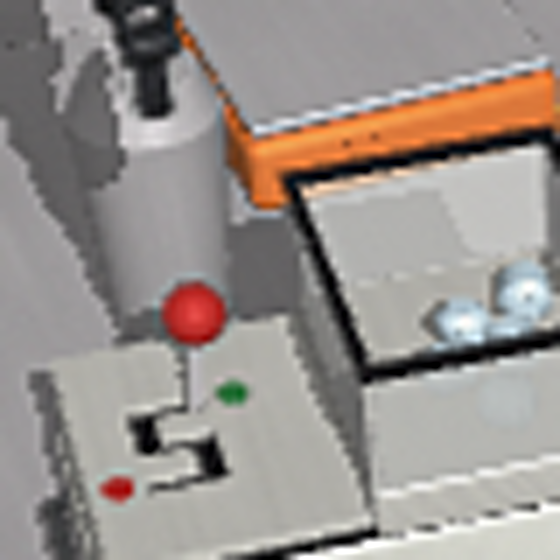

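The knob stands at gate x of about 20.8 mm once the side camera's bias is corrected, so it is at the end of the last slot. Everything else is upright and the scoop lies on the mat. Handing in.

```bash
python3 -c "
from bench import r
print(r.hand_in())"
```

```text
the job is handed in; nothing more can be done
None
```

The job is done and handed in at about 24 s on the robot's clock.

- **Ice:** I took the scoop off the mat and lifted all five pieces from the pan in one pass. I tipped all five into the hopper. The fingers never came near the ice.
- **Scoop:** It went back on the green mat right way up, before I touched the lever.
- **Lever:** I moved it first to the OFF end, then through the gate to the CRUSH end, and released it there.

**Last checks:**
- The final images show five pieces in the hopper, an empty pan, the scoop level on the mat, all bystanders standing, and the gripper clear of everything.
- The side camera alone put the knob at (18.9, 41.5) mm relative to the gate. At the start it read about 2 mm low along x, so the true position is about (20.8, 41.5). The nominal end is (19, 40) with about 3 mm of play, and I had pressed it against the end stop with about 12 N.

**Forces:** The largest reading was about 60 N at the wrist, when the scoop jammed briefly against the pan's end wall. The limit is 120 N. That load went through the held scoop, not the arm or gripper body. I only read forces at the end of each move, so a brief higher peak could have gone unseen.

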